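# Sort the bag clips by the feel of their springs

### The job

Before opening, sort the bag clips left on the leaning clip bar by the feel of their springs when the handles are squeezed. Put every clip with a firm spring on the front wall of the steel tub, upright and pushed well down over the edge, ready for use, and drop every clip with a weak spring into the clear ice bucket; do not drop a clip on the table, and leave the other things and the bucket where they stand.

Things in the scene. Friction and masses are not known exactly. Their poses are not given: they have to be found in the camera images.
- clip_a_mid (a point): steel bag clip, two sprung levers, 18 mm wide, 78 mm long; all four look alike and differ only in spring stiffness. Point on its middle plane, 7.5 mm above the pivot pin; z axis along the clip from jaws to handle ends, x = line along which the handles are squeezed, y along the pin. Handle ends 39 mm above this point (grip the flat handles 20 to 26 mm above it), jaw tips 39 mm below it
- clip_b_mid (a point): clip like clip_a, same point and axes. On a 3 mm edge its handles stand 26 mm apart where gripped and 32 mm at their ends (outer faces); squeezed home against their stop they are parallel, 13 to 15 mm apart, and the jaws are open 13 mm. The edge it sits on goes in until it meets the pivot barrel, 11.5 mm below this point; the jaws reach 27 mm down past that edge
- clip_c_mid (a point): clip like clip_a, same point and axes. Springs: a sound clip needs 8 to 11 N on each handle before it starts to give and 13 to 20 N to be squeezed home; a weak one starts to give at about 2 N and is home, within a few mm, at 5 N. Released, every clip grips the edge again, a sound one with about 16 N
- clip_d_mid (a point): clip like clip_a, same point and axes; each weighs about 42 g. Any of the four may be sound or weak
- bar_edge (a point): middle of the upper edge of the clip bar, a fixed bent aluminium sheet on a foot plate (110 mm deep, 204 mm long, edge 108 mm above the table). y runs along the edge (102 mm each way), z is vertical. The upper 40 mm of the 3 mm sheet lean 35 degrees from vertical towards its -x side (the robot's side); the clips sit on this edge with their handles pointing on along that lean
- rim_front (a point): middle of the upper edge of the front wall (nearest the robot) of the open steel tub, fixed: 150 mm deep, 176 mm wide, 100 mm high, upright walls 3 mm thick; foil packets stand inside, up to 110 mm above the table and at least 50 mm behind the front wall. x points from the front wall into the tub, y along the wall (88 mm each way), z up
- bucket_mid (a point): clear open ice bucket with two small lugs at the rim, standing loose, 99 mm over all and 148 mm high, inside 76 mm wide, floor 5 mm thick; its centre, half-way up, z along its axis
- tall_jar_mid (a point): tall round jar with a yellow lid, 97 mm across, 268 mm high; bystander, loose, its centre half-way up
- tin_mid (a point): steel shaker tin, 91 mm across, 122 mm high; bystander, loose, its centre half-way up
- narrow_jar_mid (a point): narrow jar with white lid, 52 mm across, 86 mm high; bystander, loose, its centre half-way up
- pot_mid (a point): small glass pot with steel lid, 58 mm across, 61 mm high; bystander, loose, its centre half-way up
- press_mid (a point): aluminium citrus press lying along its y axis, 218 mm long, 69 mm wide, 45 mm high; bystander, loose, its centre half-way up
- shears_mid (a point): scissors lying flat along their y axis, 99 x 200 mm, 12 mm high; bystander, loose, its centre half-way up
- clip_a_front: the hinged lever of clip_a (on its -x side), origin on the pivot pin, axes parallel to the clip's while it sits on a 3 mm edge; squeezing turns it about its y axis by up to 0.4 rad against the other lever
- clip_b_front: the hinged lever of clip_b, as for clip_a
- clip_c_front: the hinged lever of clip_c, as for clip_a
- clip_d_front: the hinged lever of clip_d, as for clip_a

How it is judged (in metres and radians):
At the end, for the whole second after the job is handed in: Sound clips sit on the tub's front wall, edge between the jaws, pushed on to within 8 mm, square within 0.3 rad, gripping with over 9 N (a weak one cannot); weak clips lie in the bucket below its rim; bucket upright, clips released and at rest (((z of clip_a_mid in the frame of rim_front between 0.0035 and 0.0195 m and x of clip_a_mid in the frame of rim_front between -0.008 and 0.008 m and y of clip_a_mid in the frame of rim_front between -0.085 and 0.085 m and angle between the z axis of each of clip_a_mid, clip_b_mid and the z axis of rim_front, either way round below 0.3 rad and angle between the x axis of each of clip_a_mid, clip_b_mid and the x axis of rim_front, either way round below 0.3 rad and contact force between each of clip_a_front, clip_b_front and tub above 9 N and z of clip_b_mid in the frame of rim_front between 0.0035 and 0.0195 m and x of clip_b_mid in the frame of rim_front between -0.008 and 0.008 m and y of clip_b_mid in the frame of rim_front between -0.085 and 0.085 m and horizontal distance between each of clip_c_mid, clip_d_mid and bucket_mid below 0.045 m and z of each of clip_c_mid, clip_d_mid in the frame of bucket_mid below 0.074 m) or (z of clip_a_mid in the frame of rim_front between 0.0035 and 0.0195 m and x of clip_a_mid in the frame of rim_front between -0.008 and 0.008 m and y of clip_a_mid in the frame of rim_front between -0.085 and 0.085 m and angle between the z axis of each of clip_a_mid, clip_c_mid and the z axis of rim_front, either way round below 0.3 rad and angle between the x axis of each of clip_a_mid, clip_c_mid and the x axis of rim_front, either way round below 0.3 rad and contact force between each of clip_a_front, clip_c_front and tub above 9 N and horizontal distance between each of clip_b_mid, clip_d_mid and bucket_mid below 0.045 m and z of each of clip_b_mid, clip_d_mid in the frame of bucket_mid below 0.074 m and z of clip_c_mid in the frame of rim_front between 0.0035 and 0.0195 m and x of clip_c_mid in the frame of rim_front between -0.008 and 0.008 m and y of clip_c_mid in the frame of rim_front between -0.085 and 0.085 m) or (z of clip_a_mid in the frame of rim_front between 0.0035 and 0.0195 m and x of clip_a_mid in the frame of rim_front between -0.008 and 0.008 m and y of clip_a_mid in the frame of rim_front between -0.085 and 0.085 m and angle between the z axis of each of clip_a_mid, clip_d_mid and the z axis of rim_front, either way round below 0.3 rad and angle between the x axis of each of clip_a_mid, clip_d_mid and the x axis of rim_front, either way round below 0.3 rad and contact force between each of clip_a_front, clip_d_front and tub above 9 N and horizontal distance between each of clip_b_mid, clip_c_mid and bucket_mid below 0.045 m and z of each of clip_b_mid, clip_c_mid in the frame of bucket_mid below 0.074 m and z of clip_d_mid in the frame of rim_front between 0.0035 and 0.0195 m and x of clip_d_mid in the frame of rim_front between -0.008 and 0.008 m and y of clip_d_mid in the frame of rim_front between -0.085 and 0.085 m) or (horizontal distance between each of clip_a_mid, clip_d_mid and bucket_mid below 0.045 m and z of each of clip_a_mid, clip_d_mid in the frame of bucket_mid below 0.074 m and z of clip_b_mid in the frame of rim_front between 0.0035 and 0.0195 m and x of clip_b_mid in the frame of rim_front between -0.008 and 0.008 m and y of clip_b_mid in the frame of rim_front between -0.085 and 0.085 m and angle between the z axis of each of clip_b_mid, clip_c_mid and the z axis of rim_front, either way round below 0.3 rad and angle between the x axis of each of clip_b_mid, clip_c_mid and the x axis of rim_front, either way round below 0.3 rad and contact force between each of clip_b_front, clip_c_front and tub above 9 N and z of clip_c_mid in the frame of rim_front between 0.0035 and 0.0195 m and x of clip_c_mid in the frame of rim_front between -0.008 and 0.008 m and y of clip_c_mid in the frame of rim_front between -0.085 and 0.085 m) or (horizontal distance between each of clip_a_mid, clip_c_mid and bucket_mid below 0.045 m and z of each of clip_a_mid, clip_c_mid in the frame of bucket_mid below 0.074 m and z of clip_b_mid in the frame of rim_front between 0.0035 and 0.0195 m and x of clip_b_mid in the frame of rim_front between -0.008 and 0.008 m and y of clip_b_mid in the frame of rim_front between -0.085 and 0.085 m and angle between the z axis of each of clip_b_mid, clip_d_mid and the z axis of rim_front, either way round below 0.3 rad and angle between the x axis of each of clip_b_mid, clip_d_mid and the x axis of rim_front, either way round below 0.3 rad and contact force between each of clip_b_front, clip_d_front and tub above 9 N and z of clip_d_mid in the frame of rim_front between 0.0035 and 0.0195 m and x of clip_d_mid in the frame of rim_front between -0.008 and 0.008 m and y of clip_d_mid in the frame of rim_front between -0.085 and 0.085 m) or (horizontal distance between each of clip_a_mid, clip_b_mid and bucket_mid below 0.045 m and z of each of clip_a_mid, clip_b_mid in the frame of bucket_mid below 0.074 m and z of clip_c_mid in the frame of rim_front between 0.0035 and 0.0195 m and x of clip_c_mid in the frame of rim_front between -0.008 and 0.008 m and y of clip_c_mid in the frame of rim_front between -0.085 and 0.085 m and angle between the z axis of each of clip_c_mid, clip_d_mid and the z axis of rim_front, either way round below 0.3 rad and angle between the x axis of each of clip_c_mid, clip_d_mid and the x axis of rim_front, either way round below 0.3 rad and contact force between each of clip_c_front, clip_d_front and tub above 9 N and z of clip_d_mid in the frame of rim_front between 0.0035 and 0.0195 m and x of clip_d_mid in the frame of rim_front between -0.008 and 0.008 m and y of clip_d_mid in the frame of rim_front between -0.085 and 0.085 m)) and linear speed of each of clip_a, clip_b, clip_c, clip_d below 0.05 m/s and angle between bucket_mid's own z axis and vertical below 0.15 rad); the robot touches nothing.
It fails at once if a bystander (jar, tin, pot, press, scissors) is shifted by more than 30 mm or a standing one is tipped (distance of any of tall_jar_mid, tin_mid, narrow_jar_mid, pot_mid, press_mid, shears_mid from where it was at the start of the episode above 0.03 m or angle between any of tall_jar_mid, tin_mid, narrow_jar_mid, pot_mid's own z axis and vertical above 0.35 rad).
It fails at once if the bucket is shifted by more than 40 mm or tipped (distance of bucket_mid from where it was at the start of the episode above 0.04 m or angle between bucket_mid's own z axis and vertical above 0.35 rad).
It fails at once if a clip is dropped on the table or the floor ((height (world z) of clip_a_mid below 0.045 m and horizontal distance between clip_a_mid and bucket_mid above 0.05 m) or (height (world z) of clip_b_mid below 0.045 m and horizontal distance between clip_b_mid and bucket_mid above 0.05 m) or (height (world z) of clip_c_mid below 0.045 m and horizontal distance between clip_c_mid and bucket_mid above 0.05 m) or (height (world z) of clip_d_mid below 0.045 m and horizontal distance between clip_d_mid and bucket_mid above 0.05 m)).
It also fails if it takes over 72 s, if anything falls off the work surface, if the arm or the gripper's body presses on something with over 40 N, if the wrist force passes 120 N, or if a joint passes its speed limit or range.

### The arm

A 7-joint arm with a two-finger parallel gripper is mounted at the origin on a cart in front of the work surface, level with it; the furniture and walls round the work are solid. World frame = base frame: x ahead of the robot, y to its left, z up, the work surface at z = 0. Lengths are in m, angles in degrees, forces in N, time in s.
With the tool pointing down it reaches from about 0.4 to 0.75 m from the base axis. Payload 19.5 kg.
Tool frame: the origin (TCP) lies midway between the tips of the shut fingers; the grasp point (between the pads) lies 19 mm behind it; z points along the fingers, y is the direction in which the jaws open and shut (so a half turn about z gives the same grasp; the last joint's range is limited). The gripper opens to 85 mm and grips with 20 to 120 N. Pads are 22 mm wide; open, the fingers measure 114 mm over their backs; the gripper's body (76 mm by 85 mm) begins 54 mm behind the grasp point. The pads swing forward as they close: fully open they stand 13 mm farther back than shut.
Start: joints at [-2.389, 40.479, -1.581, 85.061, 1.261, 54.483, -4.326], TCP at [0.575, 0, 0.231] pointing down, gripper open.
Joint ranges: [-155.06, 155.06], [-18.47, 123.98], [-90, 86.84], [0, 140.48], [-83.41, 263.41], [0, 116], [-161.91, 161.91]. Speed limits (degrees/s): [108.29, 108.29, 147.25, 147.25, 172.46, 172.46, 172.46].

### API

Orientations are given as [roll, pitch, yaw] about the fixed x, y, z axes, in that order (R = Rz(yaw) Ry(pitch) Rx(roll)).
In Python, from station import get_state, grab_frame, finish_job gives the robot as it stands.
- The arm moves only by the shell command python3 -m handwheel 'ROWS' [FORCE]. ROWS is JSON, a list of rows, each a list of 5 numbers: the finger opening in m, from 0 to 0.0854, then the shift along the tool's x, y, z in m, then the turn about the tool's z in rad. In form: [[jaw, dx, dy, dz, turn], ...]. A call has 1 to 12 rows; each row shifts and turns the commanded pose from where the row before left it, along the tool's axes as they then stand; what a row does not reach is not made up. A row lasts 1/10 s, in which the tool goes at most 50 mm and 8.59 degrees, less where a joint would pass 70% of its speed; a pose out of reach is approached as far as the arm can. A call with a gripper value outside its range is refused whole. The fingers move at their own pace and stop on an object; FORCE is the grip in N (left out, the last holds). Time passes only in rows, so rows that do not move let the fingers close. It gives the time, the measured TCP pose, the force and the opening at its end, in the units of the state.
- get_state(): the state, without advancing time (a new reading comes with each control period).
- grab_frame(name): name is "scene" or "side" or "wrist"; returns a dict with "pixels" (420x560x3 uint8, red, green, blue), "depth" (420x560 float32, m along the optical axis (not along the pixel's ray), 0 where there is no reading), "fx", "fy", "cx", "cy" (pixels), "k1" (the pictures are not rectified: a ray, as slopes to the right and down, at radius r is drawn at 1 + k1 r^2 times it, then the intrinsics apply), "R" (3x3) and "t" (3): a world point X has camera coordinates R X + t; the wrist camera has in their place "tool_from_camera" (4x4, takes a point from camera to tool coordinates, whose origin is the TCP and whose axes are the flange's). Camera axes: x right, y down, z forward; pixel columns grow to the right and rows downward; lengths in m; the calibration is good to about 2 mm. A picture is of the moment at which its call begins: read the wrist's pose just before it.
- finish_job(): hands the job in, once; it reports no verdict.
The state is a dict: "time_s": time; "qpos": joint angles; "qvel": joint speeds; "joint_efforts": joint torques, N m; "tool_pos": TCP position; "tool_rot": TCP orientation; "wrist_force": force on the tool from outside, world axes, zero at the start; "torque": the same for the moment, N m; "opening": finger opening in m.
Only numpy, scipy, OpenCV 4.12 (cv2) and the standard library are available. Lean on these libraries where they do the work, as an engineer would, in place of code of your own. Each camera call takes 0.05 s, during which the arm holds its last target.

## Working session

There is one attempt and no reset: what is moved stays moved. The work goes in short steps, Python scripts to look and compute and a shell command to move; the robot and the scene stay as the last step left them, time stands still between calls to the robot, and variables do not carry over. Pictures are saved under pics/ and viewed, and the job is handed in when it is done.

```bash
ls; mkdir -p pics; cat > h.py <<'E'
import numpy as np, cv2
from station import get_state, grab_frame, finish_job
def save(name,fn):
    f=grab_frame(name); cv2.imwrite('pics/'+fn,f['pixels'][:,:,::-1]); np.save('pics/'+fn+'.npy',f,allow_pickle=True); return f
E
python3 - <<'E'
from h import *
print(get_state())
for n in("scene","side","wrist"):
    f=save(n,n+'0.png'); print(n,{k:v for k,v in f.items() if k not in('pixels','depth')}, (f['depth']>0).mean())
E
```

```text
pics
{'time_s': 0.0, 'qpos': array([-2.38880547, 40.51381793, -1.58189229, 85.08504579,  1.26076276,
       54.47986343, -4.32521534]), 'qvel': array([-0.01028356, -0.03822377, -0.11030187,  0.0175894 ,  0.11994325,
       -0.06335473, -0.02334301]), 'joint_efforts': array([-3.35119905e-03, -8.83210659e+01,  1.23306759e+00, -2.36173260e+01,
        1.66974653e-02,  6.38553465e-03, -2.14882397e-05]), 'tool_pos': array([ 5.74741672e-01, -9.70464596e-06,  2.30825942e-01]), 'tool_rot': array([-1.79938659e+02,  2.39766848e-03,  9.00000206e+01]), 'wrist_force': array([-1.19364437,  0.37870967, -0.14212626]), 'torque': array([ 0.02590209, -0.0414287 ,  0.04705891]), 'opening': 0.08541606751663365}
scene {'fx': 512.1546232685488, 'fy': 512.1546232685488, 'cx': 279.40269866916407, 'cy': 205.6142742403363, 'k1': 0.017996084893613606, 'R': array([[ 0.54875854, -0.83597036, -0.0041971 ],
       [-0.55037941, -0.35749912, -0.75450439],
       [ 0.62924285,  0.41635073, -0.65628157]]), 't': array([-0.28824998,  0.36219801,  1.13972099])} 0.9959268707482993
side {'fx': 380.98978601667227, 'fy': 380.98978601667227, 'cx': 287.00058131428244, 'cy': 204.49816391914675, 'k1': -0.10672665576014001, 'R': array([[-0.81512207,  0.57910525,  0.01459875],
       [ 0.45648432,  0.65763386, -0.59928271],
       [-0.3566484 , -0.48182446, -0.80040434]]), 't': array([ 0.3985785 , -0.16287569,  1.30196756])} 0.9961479591836735
wrist {'fx': 300.47173188728664, 'fy': 300.47173188728664, 'cx': 276.45242948464596, 'cy': 209.94534240399776, 'k1': 5.27361287274209e-05, 'tool_from_camera': array([[-4.25746099e-04, -9.64635048e-01, -2.63588776e-01,
         6.70939260e-02],
       [ 9.99999825e-01, -3.02417293e-04, -5.08457552e-04,
         1.30587634e-04],
       [ 4.10762171e-04, -2.63588947e-01,  9.64635008e-01,
        -1.42863301e-01],
       [ 0.00000000e+00,  0.00000000e+00,  0.00000000e+00,
         1.00000000e+00]])} 0.9954039115646258
```

View pics/scene0.png

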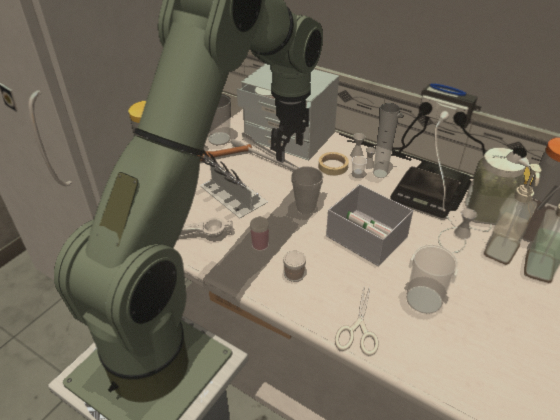

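View pics/side0.png

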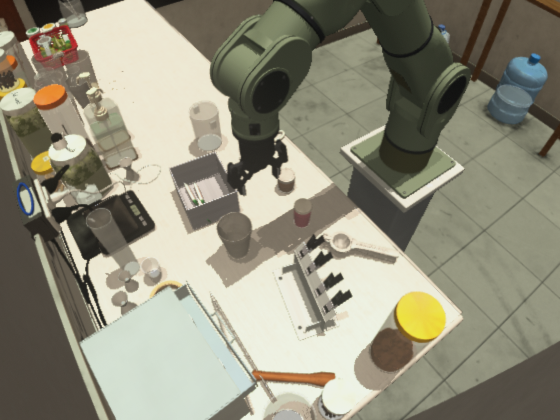

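View pics/wrist0.png

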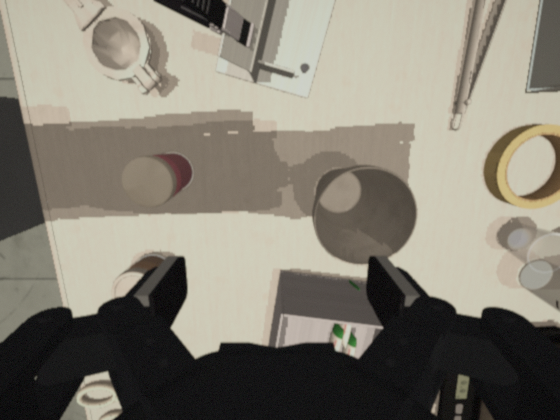

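```bash
cat >> h.py <<'E'
def load(fn): return np.load('pics/'+fn+'.npy',allow_pickle=True).item()
def cloud(f):
    "world points HxWx3 for fixed cams"
    h,w=f['depth'].shape
    K=np.array([[f['fx'],0,f['cx']],[0,f['fy'],f['cy']],[0,0,1]])
    u,v=np.meshgrid(np.arange(w),np.arange(h))
    p=cv2.undistortPoints(np.stack([u,v],-1).reshape(-1,1,2).astype(np.float64),K,np.array([f['k1'],0,0,0.]))[:,0]
    d=f['depth'].reshape(-1)
    c=np.c_[p*d[:,None],d]
    if 'R' in f: X=(c-f['t'])@f['R']
    else:
        s=f['state']; from scipy.spatial.transform import Rotation as Ro
        T=f['tool_from_camera']; c=c@T[:3,:3].T+T[:3,3]
        X=c@Ro.from_euler('xyz',s['tool_rot'],degrees=True).as_matrix().T+s['tool_pos']
    return X.reshape(h,w,3)
def wrist(fn):
    s=get_state(); f=grab_frame('wrist'); f['state']=s
    cv2.imwrite('pics/'+fn,f['pixels'][:,:,::-1]); np.save('pics/'+fn+'.npy',f,allow_pickle=True); return f
E
python3 - <<'E'
from h import *
for n,(x0,y0,x1,y1) in {'side0.png':(160,90,400,360),'scene0.png':(180,130,460,320)}.items():
    f=load(n); X=cloud(f)
    im=cv2.imread('pics/'+n)[y0:y1,x0:x1]; cv2.imwrite('pics/c_'+n,cv2.resize(im,None,fx=2.2,fy=2.2,interpolation=cv2.INTER_CUBIC))
    print(n)
    # height map summary: top-down raster saved
    P=X.reshape(-1,3); C=f['pixels'].reshape(-1,3)
    img=np.zeros((600,800,3),np.uint8)
    m=(P[:,2]>-0.02)&(P[:,2]<0.3)&(f['depth'].reshape(-1)>0)
    P=P[m];C=C[m];o=np.argsort(P[:,2]);P=P[o];C=C[o]
    r=(560-(P[:,0]-0.25)*700).astype(int);c=(400-P[:,1]*700).astype(int)
    ok=(r>=0)&(r<599)&(c>=0)&(c<799)
    for dr in(0,1):
        for dc in(0,1): img[r[ok]+dr,c[ok]+dc]=C[ok][:,::-1]
    cv2.imwrite('pics/top_'+n,img)
E
```

```text
side0.png
scene0.png
```

View pics/c_side0.png

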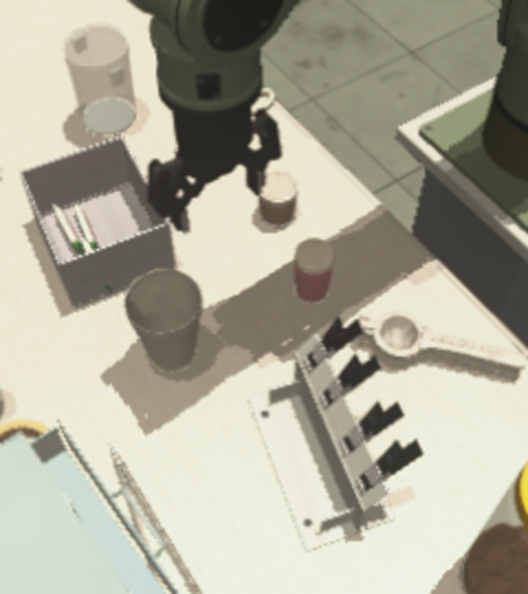

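View pics/top_side0.png

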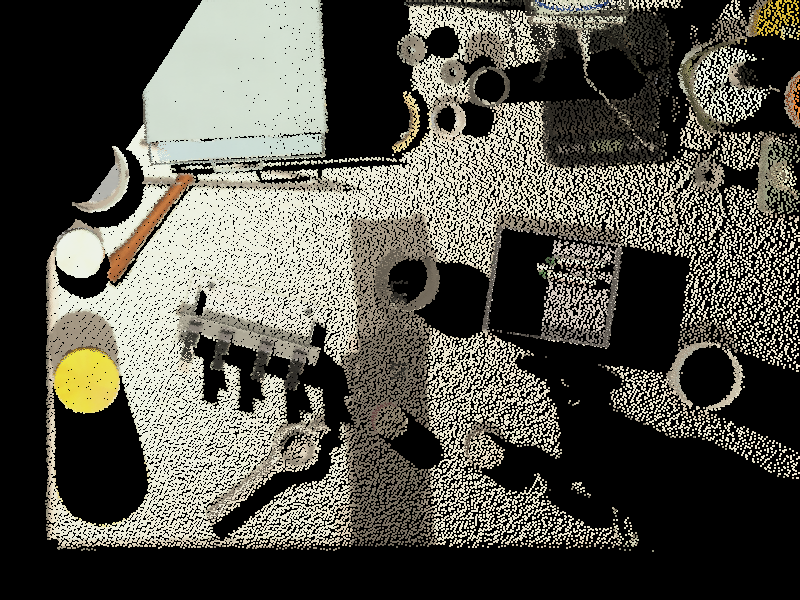

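View pics/c_scene0.png

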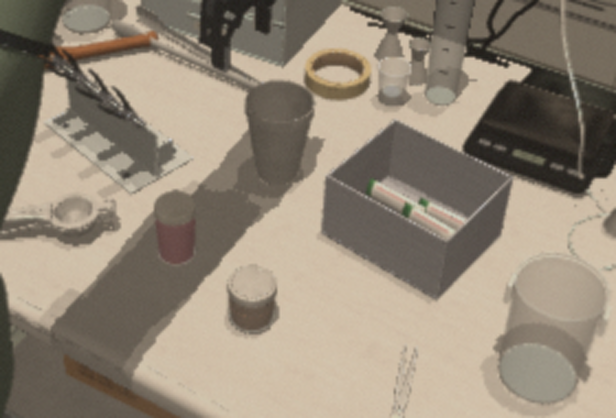

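View pics/top_scene0.png

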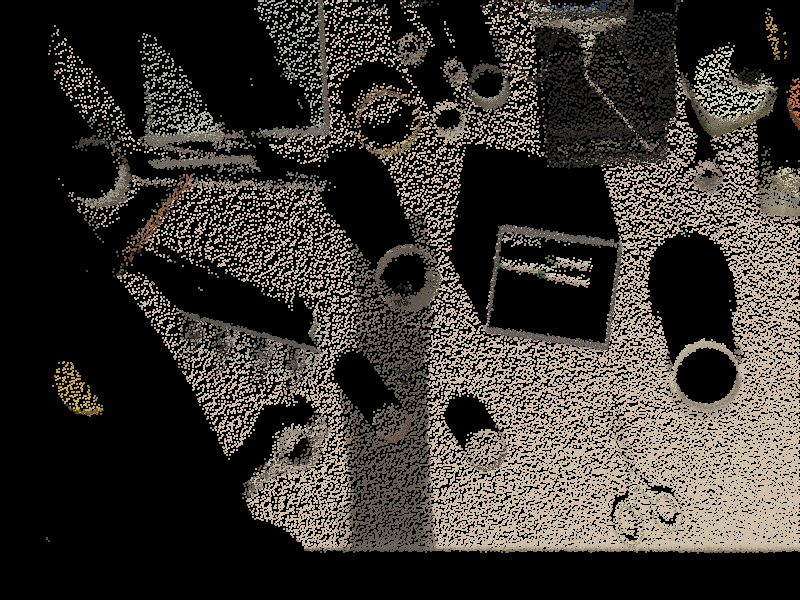

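```bash
python3 -m handwheel '[[0.085,0.03,-0.007,-0.012,0],[0.085,0.03,-0.007,-0.012,0],[0.085,0.03,-0.007,-0.012,0],[0.085,0.03,-0.007,-0.012,0],[0.085,0.03,-0.007,-0.012,0.131],[0.085,0,0,0,0.131],[0.085,0,0,0,0],[0.085,0,0,0,0]]' 20
python3 - <<'E'
from h import *
f=wrist('w1.png'); s=f['state']; print(s['tool_pos'],s['tool_rot'],s['wrist_force'],s['time_s'],s['qpos'])
E
```

```text
time_s: 0.95
tool_pos: [0.5399, 0.1495, 0.291]
tool_rot: [-180.0, 0.0, 75.2]
wrist_force: [-0.8, 0.0, 0.6]
opening: 0.0849
[0.53994433 0.1494822  0.29097715] [-1.79976531e+02  4.54418266e-02  7.51864481e+01] [-0.76167867  0.04379946  0.6084425 ] 0.95 [-20.85443877  35.7497581    4.09120176  82.45009042  -2.67808909
  61.93961672 -31.08342639]
```

View pics/w1.png

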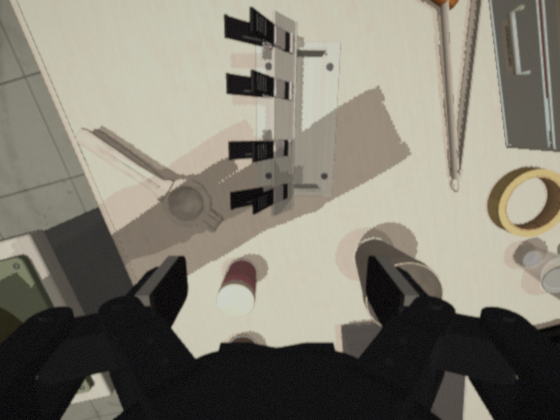

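```bash
python3 - <<'E'
from h import *
f=load('w1.png'); X=cloud(f)
# table check
print('table z', np.median(X[20:40,100:200,2]), np.median(X[300:320,200:215],axis=(0,1)))
g=f['pixels'].max(2)
sub=np.zeros(g.shape,bool); sub[5:220,215:300]=1
m=(g<60)&sub&(X[...,2]>.09)
n,l,st,ce=cv2.connectedComponentsWithStats(m.astype(np.uint8))
for i in range(1,n):
    if st[i,4]<100: continue
    P=X[l==i]; print(st[i],'min',P.min(0).round(4),'max',P.max(0).round(4))
# edge: light grey sheet, rightmost? fit points of sheet
m2=(~m)&sub&(X[...,2]>.06)&(g>60)
P=X[m2]; print(len(P)); 
c=P.mean(0);u,s,vt=np.linalg.svd(P-c,full_matrices=False);print('sheet normal',vt[2],'c',c,'s',s/np.sqrt(len(P)),'zmax',np.percentile(P[:,2],[5,50,95,99]))
psi=np.radians(-15)
for yaw in(-14,-15,-16):
    p=np.radians(yaw);ex=np.array([np.cos(p),np.sin(p)]);print(yaw)
T=P[P[:,2]>np.percentile(P[:,2],85)];k=np.polyfit(T[:,1],T[:,0],1);print('top line x=',k,np.degrees(np.arctan(k[0])),T[:,1].min(),T[:,1].max(),T[:,2].mean())
# depth profile along a clip row
for r in(85,150): print([(c,*X[r,c].round(3)) for c in range(224,300,6)])
im=cv2.imread('pics/w1.png')[0:220,210:345];cv2.imwrite('pics/w1c.png',cv2.resize(im,None,fx=2.7*1.3,fy=2.7,interpolation=cv2.INTER_CUBIC))
E
```

```text
table z -8.082678575971336e-05 [ 3.72209264e-01 -3.53910609e-02  2.11604579e-04]
[ 225    8   49   37 1114] min [0.5342 0.2145 0.1106] max [0.5772 0.3144 0.4338]
[227  71  46  25 879] min [0.5218 0.2145 0.1128] max [0.5645 0.2705 0.4338]
[229 141  44  21 743] min [0.5057 0.1877 0.1223] max [0.5572 0.2145 0.4338]
[231 188  42  26 750] min [0.4931 0.1405 0.1119] max [0.5572 0.2145 0.4338]
5037
sheet normal [ 0.95677695 -0.24573085  0.15554493] c [0.56391527 0.22986868 0.10589235] s [0.05739939 0.04069696 0.01268196] zmax [0.07801464 0.10122571 0.14166117 0.43378754]
-14
-15
-16
top line x= [0.22592883 0.48809328] 12.731027172781685 0.13948547852353468 0.3174487431856513 0.15795134381915965
[(224, np.float64(0.503), np.float64(0.286), np.float64(0.0)), (230, np.float64(0.526), np.float64(0.261), np.float64(0.14)), (236, np.float64(0.531), np.float64(0.261), np.float64(0.135)), (242, np.float64(0.536), np.float64(0.26), np.float64(0.132)), (248, np.float64(0.541), np.float64(0.259), np.float64(0.125)), (254, np.float64(0.547), np.float64(0.253), np.float64(0.158)), (260, np.float64(0.552
[... 555 characters left out ...]
36, np.float64(0.513), np.float64(0.204), np.float64(0.136)), (242, np.float64(0.519), np.float64(0.203), np.float64(0.131)), (248, np.float64(0.524), np.float64(0.201), np.float64(0.127)), (254, np.float64(0.532), np.float64(0.201), np.float64(0.158)), (260, np.float64(0.537), np.float64(0.199), np.float64(0.149)), (266, np.float64(0.542), np.float64(0.197), np.float64(0.138)), (272, np.float64(0.547), np.float64(0.194), np.float64(0.124)), (278, np.float64(0.553), np.float64(0.192), np.float64(0.112)), (284, np.float64(0.559), np.float64(0.19), np.float64(0.099)), (290, np.float64(0.565), np.float64(0.187), np.float64(0.091)), (296, np.float64(0.576), np.float64(0.178), np.float64(0.006))]
```

View pics/w1c.png

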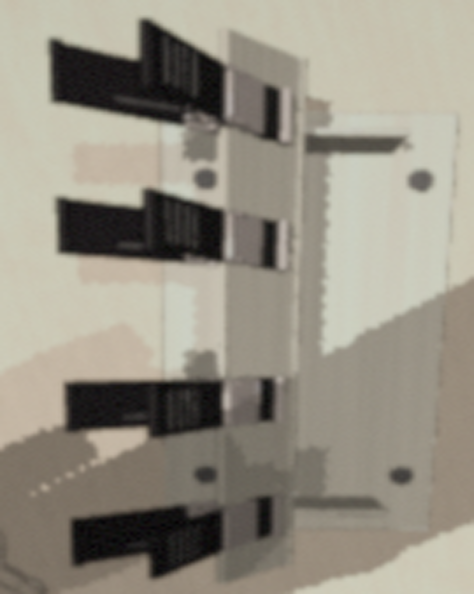

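```bash
python3 - <<'E'
from h import *
f=load('w1.png'); X=cloud(f); g=f['pixels'].max(2)
for r in (60,120,175): print([(c,g[r,c],*X[r,c].round(4)) for c in range(266,300,2)])
psi=np.radians(-14.8);ex=np.array([np.cos(psi),np.sin(psi),0]);ey=np.array([-ex[1],ex[0],0])
pts=[]
for r in list(range(50,68))+list(range(105,135))+list(range(168,183)):
    row=X[r,268:300]; ok=np.where((row[:,2]>.1)&(row[:,2]<.115))[0]
    if len(ok): pts.append(row[ok[0]])
pts=np.array(pts); k=np.polyfit(pts[:,1],pts[:,0],1); print('edge',k,np.degrees(np.arctan(k[0])),pts[:,2].mean(), np.std(pts[:,0]-np.polyval(k,pts[:,1])))
psi=-np.arctan(k[0]);ex=np.array([np.cos(psi),np.sin(psi),0]);ey=np.array([-ex[1],ex[0],0])
m=(g<60)
for i,(r0,r1) in enumerate([(5,48),(68,100),(138,165),(185,217)]):
    sel=np.zeros(g.shape,bool); sel[r0:r1,222:276]=1
    P=X[sel&m]; P=P[(P[:,2]>.1)&(P[:,2]<.17)]
    u=P@ex;v=P@ey
    hi=P[:,2]>.152; lo=(u<u.min()+.012)
    mid=(P[:,2]>.13)
    for nm,q in(('backend',hi),('frontend',lo),('all',mid)): print(i,nm,q.sum(),'u',np.percentile(u[q],[2,50,98]).round(4),'v',np.percentile(v[q],[2,98]).round(4),'vc',np.percentile(v[q],[2,98]).mean().round(4),'zmax',P[q][:,2].max().round(4))
print('edge u',(pts@ex).mean(),'ex',ex)
E
```

```text
[(266, np.uint8(184), np.float64(0.5655), np.float64(0.3005), np.float64(0.0025)), (268, np.uint8(181), np.float64(0.568), np.float64(0.2997), np.float64(0.0033)), (270, np.uint8(173), np.float64(0.5705), np.float64(0.2988), np.float64(0.0042)), (272, np.uint8(191), np.float64(0.5692), np.float64(0.2779), np.float64(0.1083)), (274, np.uint8(177), np.float64(0.571), np.float64(0.2771), np.float64(0.1099)), (276, np.uint8(149), np.float64(0.5731), np.float64(0.2773), np.float64(0.1062)), (278, np.uint8(150), np.float64(0.5751), np.float64(0.2769), np.float64(0.1053)), (280, np.uint8(149), np.float64(0.5773), np.float64(0.2773), np.float64(0.1008)), (282, np.uint8(149), np.float64(0.5795), np.float64(0.2774), np.float64(0.0975)), (284, np.uint8(150), np.float64(0.5816), np.float64(0.2773), np.float64(0.0949)), (286, np.uint8(151), np.float64(0.5839), np.float64(0.2774), np.float64(0.0914)), (288, np.uint8(149), np.float64(0.586), np.float64(0.2771), np.float64(0.09)), (290, np.uint8(148), np.float64(0.5884), np.float64(0.2774), np.float64(0.0858)), (292, np.uint8(151), np.float64(0.5908
[... 3452 characters left out ...]
9 zmax 0.1614
1 frontend 265 u [0.4373 0.4427 0.4486] v [0.383  0.3978] vc 0.3904 zmax 0.1435
1 all 650 u [0.4375 0.4618 0.4748] v [0.3823 0.3977] vc 0.39 zmax 0.1614
2 backend 131 u [0.46   0.4627 0.4652] v [0.3229 0.3396] vc 0.3312 zmax 0.1604
2 frontend 220 u [0.4369 0.4423 0.4481] v [0.3236 0.3385] vc 0.331 zmax 0.1436
2 all 569 u [0.4375 0.4618 0.4746] v [0.3232 0.3392] vc 0.3312 zmax 0.1604
3 backend 131 u [0.4592 0.4622 0.4655] v [0.2743 0.2909] vc 0.2826 zmax 0.1606
3 frontend 222 u [0.4369 0.4423 0.4486] v [0.2741 0.2899] vc 0.282 zmax 0.1435
3 all 534 u [0.4371 0.461  0.4739] v [0.2742 0.2907] vc 0.2824 zmax 0.1606
edge u 0.47730027286312393 ex [ 0.96553225 -0.26028345  0.        ]
```

```bash
python3 -m handwheel '[[0.06,-0.0025,-0.0224,0.02,0],[0.06,0,0,0.04,0],[0.06,0,0,0.04,0],[0.06,0,0,0.04,0],[0.06,0,0,0.02,0],[0.06,0,0,0.013,0],[0.06,0,0,0,0]]' 30
python3 - <<'E'
from h import *
s=get_state();print(s['wrist_force'],s['opening'],s['tool_pos'])
f=save('side','s2.png'); im=cv2.imread('pics/s2.png')[200:350,270:380]; cv2.imwrite('pics/s2c.png',cv2.resize(im,None,fx=4,fy=4,interpolation=cv2.INTER_CUBIC))
f=load('scene0.png')
X=cloud(f)
def fitc(P):
    A=np.c_[2*P[:,:2],np.ones(len(P))]; b=(P[:,:2]**2).sum(1); q=np.linalg.lstsq(A,b,rcond=None)[0]; return q[:2],np.sqrt(q[2]+q[:2]@q[:2])
for n in('scene0.png','side0.png'):
    P=cloud(load(n)).reshape(-1,3)
    m=(P[:,2]>.140)&(P[:,2]<.152)&(np.hypot(P[:,0]-.514,P[:,1]+.436)<.065); print(n,'bucket',m.sum(),fitc(P[m]),P[m].min(0),P[m].max(0))
    m=(P[:,2]>.094)&(P[:,2]<.104)&(P[:,0]>.53)&(P[:,0]<.6)&(P[:,1]>-.31)&(P[:,1]<-.11)
    Q=P[m]; q=Q[(abs(Q[:,0]-(.5786+.1453*(Q[:,1]+.124)))<.008)]
    for _ in range(3):
        k=np.polyfit(q[:,1],q[:,0],1); r=q[:,0]-np.polyval(k,q[:,1]); q=q[abs(r)<.004]
    print('rim',len(q),k,np.degrees(np.arctan(k[0])),q[:,1].min(),q[:,1].max(),r.std(),np.percentile(q[:,2],[5,50,95]))
E
```

```text
time_s: 1.7
tool_pos: [0.5171, 0.1526, 0.1167]
tool_rot: [-179.9, 0.1, 75.1]
wrist_force: [-0.5, -0.5, 1.2]
opening: 0.0601
[-0.47593654 -0.53931101  1.23231051] 0.060100772703128406 [0.51709479 0.15256653 0.11671624]
scene0.png bucket 312 (array([ 0.51299968, -0.43730438]), np.float64(0.04759095696393016)) [ 0.46174363 -0.48604349  0.14004383] [ 0.56612727 -0.38829191  0.15194138]
rim 154 [0.149212   0.59866141] 8.486604940804606 -0.29430452309914007 -0.1204551531022291 0.0017450949888530396 [0.09447753 0.09864099 0.10284337]
side0.png bucket 168 (array([ 0.51289161, -0.43767887]), np.float64(0.047726303665880376)) [ 0.4646467  -0.49038128  0.14013762] [ 0.56133351 -0.38596636  0.15146453]
rim 46 [0.14521089 0.59750823] 8.26222106441389 -0.2935483600920288 -0.11980252791293573 0.0011705709354287617 [0.0958294  0.09980647 0.10287253]
```

View pics/s2c.png

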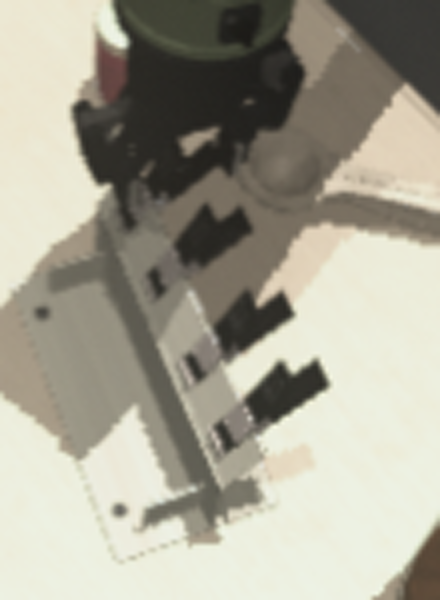

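```bash
python3 -m handwheel '[[0.06,0,0.003,0,0],[0.06,0,0.003,0,0],[0.06,0,0,0,0]]' | grep -E "force|pos|open"
python3 -m handwheel '[[0.06,0,0.002,0,0],[0.06,0,0,0,0]]' | grep -E "force|pos|open"
python3 -m handwheel '[[0.06,0,0.002,0,0],[0.06,0,0,0,0]]' | grep -E "force|pos|open"
python3 -m handwheel '[[0.06,0,0.002,0,0],[0.06,0,0,0,0]]' | grep -E "force|pos|open"
```

```text
tool_pos: [0.5236, 0.1519, 0.1188]
wrist_force: [-3.7, 0.5, 1.4]
opening: 0.0601
tool_pos: [0.5243, 0.1518, 0.1186]
wrist_force: [-11.1, 3.0, 9.0]
opening: 0.06
tool_pos: [0.5249, 0.1516, 0.1186]
wrist_force: [-20.8, 4.9, 16.0]
opening: 0.0604
tool_pos: [0.5255, 0.1516, 0.1186]
wrist_force: [-28.5, 7.3, 22.4]
opening: 0.06
```

```bash
python3 -m handwheel '[[0.06,0,-0.004,0,0],[0.06,0,-0.004,0,0],[0.06,0,0,0,0]]' | grep -E "force|pos|open"
python3 -m handwheel '[[0.06,0,0.0015,0,0],[0.06,0,0.0015,-0.0015,0],[0.06,0,0,0,0]]' | grep -E "force|pos|open"
python3 -m handwheel '[[0.06,0,0.0015,-0.0018,0],[0.06,0,0,0,0]]' | grep -E "force|pos|open"
python3 -m handwheel '[[0.06,0,0.0015,-0.0018,0],[0.06,0,0,0,0]]' | grep -E "force|pos|open"
python3 -m handwheel '[[0.06,0,0.0015,-0.0018,0],[0.06,0,0,0,0]]' | grep -E "force|pos|open"
```

```text
tool_pos: [0.5216, 0.1524, 0.1185]
wrist_force: [-0.5, -0.6, -0.3]
opening: 0.06
tool_pos: [0.5247, 0.1515, 0.1199]
wrist_force: [-1.2, 0.3, -0.2]
opening: 0.0604
tool_pos: [0.5262, 0.1511, 0.1217]
wrist_force: [-1.8, -0.1, -0.6]
opening: 0.0602
tool_pos: [0.5276, 0.1507, 0.1236]
wrist_force: [-1.3, 0.0, -0.3]
opening: 0.0599
tool_pos: [0.529, 0.1504, 0.1254]
wrist_force: [-0.5, -0.2, -0.0]
opening: 0.06
```

```bash

python3 - <<'E'
from h import *
f=save('side','s3.png'); im=cv2.imread('pics/s3.png')[210:330,270:380]; cv2.imwrite('pics/s3c.png',cv2.resize(im,None,fx=5,fy=5,interpolation=cv2.INTER_CUBIC))
wrist('w3.png')
E
```

```text
(no output)
```

View pics/s3c.png

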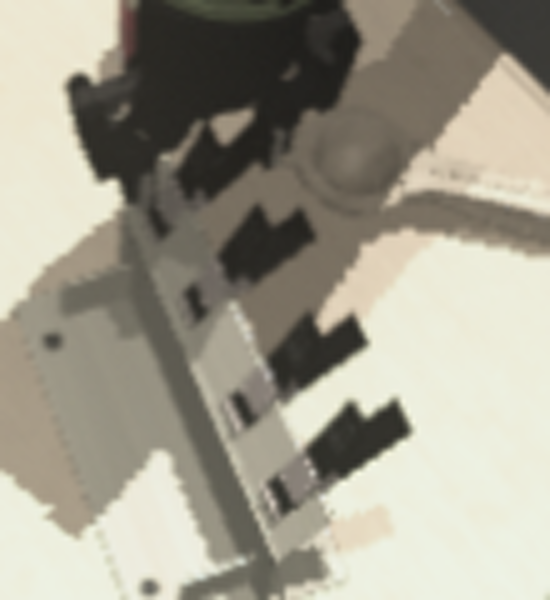

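View pics/w3.png

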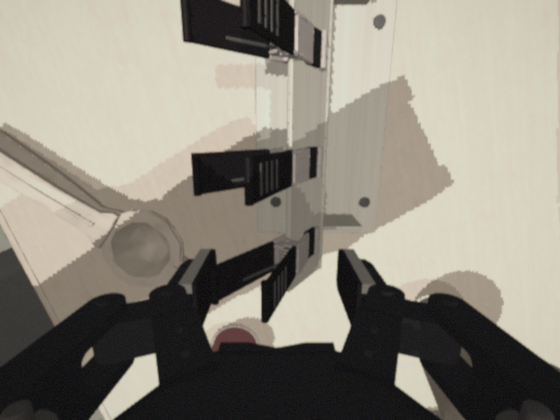

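```bash

python3 - <<'E'
from h import *
im=cv2.imread('pics/w3.png')[190:350,160:400]; cv2.imwrite('pics/w3c.png',cv2.resize(im,None,fx=3.3,fy=3.3,interpolation=cv2.INTER_CUBIC))
f=load('w3.png');X=cloud(f)
psi=np.radians(-15.09);ex=np.array([np.cos(psi),np.sin(psi),0]);ey=np.array([-ex[1],ex[0],0])
s=f['state'];print('tcp u v z',s['tool_pos']@ex,s['tool_pos']@ey,s['tool_pos'][2])
for r in (255,270,285,300):
    print(r,[(c,round(X[r,c]@ex,4),round(X[r,c]@ey,4),round(X[r,c,2],4)) for c in list(range(188,236,4))+list(range(336,372,6))])
E
```

```text
tcp u v z 0.47152634610577127 0.28289270938302785 0.12528223881360886
255 [(188, np.float64(0.3863), np.float64(0.2319), np.float64(0.0007)), (192, np.float64(0.3901), np.float64(0.2317), np.float64(0.0003)), (196, np.float64(0.4351), np.float64(0.2946), np.float64(0.1428)), (200, np.float64(0.4368), np.float64(0.2945), np.float64(0.1424)), (204, np.float64(0.4385), np.float64(0.2942), np.float64(0.1419)), (208, np.float64(0.4405), np.float64(0.2946), np.float64(0.1427)), (212, np.float64(0.4412), np.float64(0.2924), np.float64(0.1376)), (216, np.float64(0.4131), np.float64(0.2314), np.float64(-0.0004)), (220, np.float64(0.417), np.float64(0.2317), np.float64(0.0002)), (224, np.float64(0.4208), np.float64(0.2316), np.float64(-0.0)), (228, np.float64(0.4246), np.float64(0.2314), np.float64(-0.0005)), (232, np.float64(0.4285), np.float64(0.2313), np.float64(-0.0007)), (336, np.float64(0.5287), np.float64(0.2321), np.float64(0.0008)), (342, np.float64(0.5017), np.float64(0.2934), np.float64(0.1398)), (348, np.float64(0.5037), np.float64(0.2946), np.float64(0.1426)), (354, np.float64(0.5
[... 3103 characters left out ...]
0.2747), np.float64(0.1475)), (220, np.float64(0.4148), np.float64(0.1831), np.float64(0.0008)), (224, np.float64(0.4187), np.float64(0.1829), np.float64(0.0005)), (228, np.float64(0.4229), np.float64(0.1834), np.float64(0.0013)), (232, np.float64(0.4266), np.float64(0.1824), np.float64(-0.0004)), (336, np.float64(0.5316), np.float64(0.1825), np.float64(-0.0003)), (342, np.float64(0.5015), np.float64(0.2739), np.float64(0.1461)), (348, np.float64(0.5013), np.float64(0.2808), np.float64(0.1572)), (354, np.float64(0.5014), np.float64(0.2858), np.float64(0.1653)), (360, np.float64(0.5032), np.float64(0.2869), np.float64(0.1671)), (366, np.float64(0.501), np.float64(0.2952), np.float64(0.1803))]
```

View pics/w3c.png

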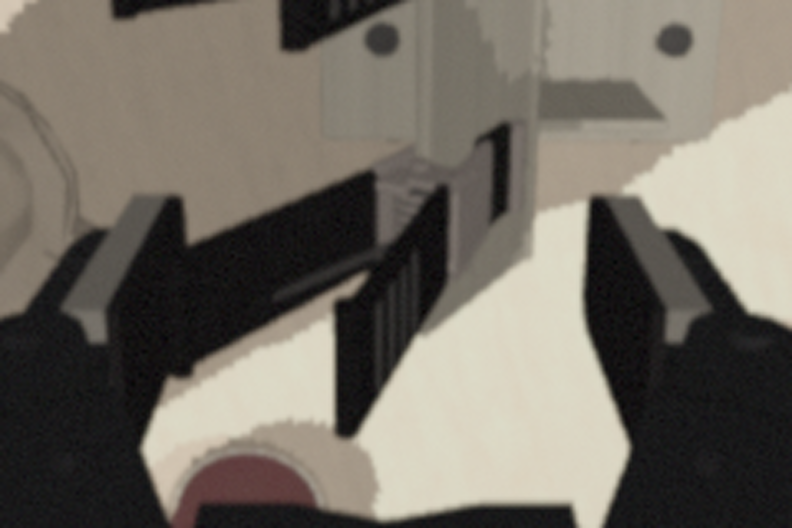

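```bash
python3 -m handwheel '[[0.06,0,0.0018,-0.0018,0],[0.06,0,0.0018,-0.0016,0],[0.06,0,0,0,0]]' | grep -E "force|pos|open"
python3 -m handwheel '[[0.06,0,0.0018,-0.0016,0],[0.06,0,0.0018,-0.0014,0],[0.06,0,0,0,0]]' | grep -E "force|pos|open"
python3 -m handwheel '[[0.06,0,0.0018,-0.0013,0],[0.06,0,0.001,-0.0006,0],[0.06,0,0,0,0]]' | grep -E "force|pos|open"
```

```text
tool_pos: [0.5326, 0.1494, 0.1288]
wrist_force: [-1.1, 0.2, -0.3]
opening: 0.0598
tool_pos: [0.5359, 0.1485, 0.1317]
wrist_force: [-1.5, 0.4, 0.1]
opening: 0.0597
tool_pos: [0.5386, 0.1478, 0.1335]
wrist_force: [-2.5, 0.8, -1.3]
opening: 0.0603
```

```bash
python3 -m handwheel '[[0.051,0,-0.0045,0,0],[0.042,0,-0.0045,0,0],[0.033,0,-0.0045,0,0],[0.024,0,-0.0045,0,0],[0.024,0,0,0,0]]' 40| grep -E "force|pos|open"
python3 - <<'E'
from h import *
wrist('w4.png')
im=cv2.imread('pics/w4.png')[190:350,160:400]; cv2.imwrite('pics/w4c.png',cv2.resize(im,None,fx=3.3,fy=3.3,interpolation=cv2.INTER_CUBIC))
E
```

```text
tool_pos: [0.5209, 0.1527, 0.1338]
wrist_force: [-0.8, 0.3, 6.3]
opening: 0.024
```

View pics/w4c.png

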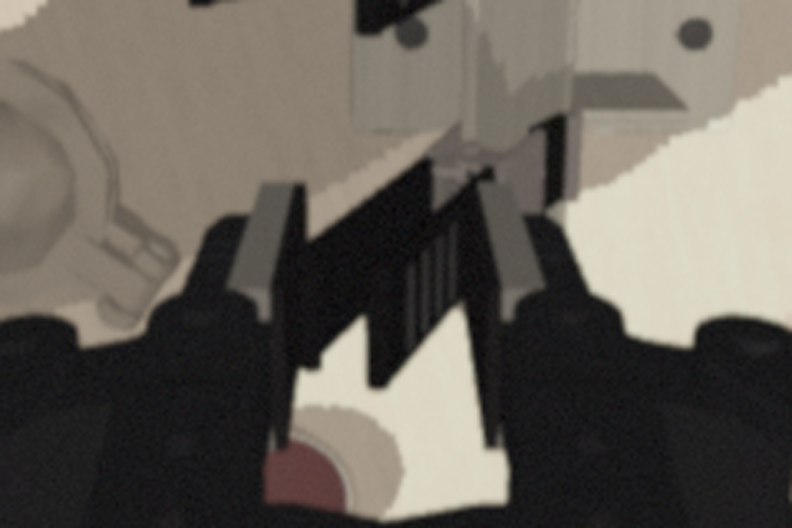

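```bash
python3 -m handwheel '[[0.018,0,-0.001,-0.001,0],[0.012,0,-0.002,-0.003,0],[0.01,0,-0.0029,-0.0041,0],[0.01,0,-0.0029,-0.0041,0]]' 30| grep -E "force|pos|open"
python3 -m handwheel '[[0.01,0,-0.0029,-0.0041,0],[0.01,0,-0.0029,-0.0041,0],[0.01,0,-0.0029,-0.0041,0]]'| grep -E "force|pos|open"
python3 - <<'E'
from h import *
wrist('w5.png')
im=cv2.imread('pics/w5.png')[190:350,160:400]; cv2.imwrite('pics/w5c.png',cv2.resize(im,None,fx=3.3,fy=3.3,interpolation=cv2.INTER_CUBIC))
E
```

```text
tool_pos: [0.515, 0.1543, 0.1465]
wrist_force: [12.0, -4.0, -0.2]
opening: 0.0186
tool_pos: [0.5064, 0.1566, 0.1588]
wrist_force: [0.1, -2.0, 1.7]
opening: 0.0164
```

View pics/w5c.png

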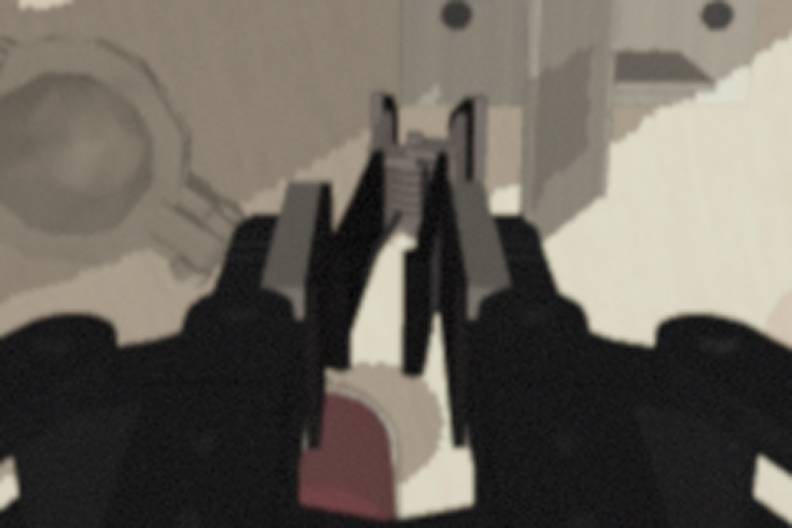

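```bash
python3 -m handwheel '[[0.008,0,-0.003,-0.01,0],[0.008,0,0,-0.035,0],[0.008,-0.02,0.005,-0.035,0],[0.008,-0.044,0.0122,0,0],[0.008,-0.046,0.0128,0,0],[0.008,-0.046,0.0128,0,0],[0.008,-0.046,0.0128,0,0],[0.008,-0.046,0.0128,0,0],[0.008,-0.046,0.0128,0,0],[0.008,-0.046,0.0128,0,0],[0.008,-0.046,0.0128,0,0],[0.008,-0.046,0.0128,0,0]]' 30| grep -E "time|force|pos|open"
python3 -m handwheel '[[0.008,-0.046,0.0128,0,0],[0.008,-0.046,0.0128,0,0],[0.008,-0.035,0.0095,0,0],[0.008,0,0,0,0]]'
python3 - <<'E'
from h import *
for n in('side','scene'):
    save(n,n+'6.png')
im=cv2.imread('pics/side6.png')[60:220,130:300]; cv2.imwrite('pics/x1.png',cv2.resize(im,None,fx=3.3,fy=3.3,interpolation=cv2.INTER_CUBIC))
im=cv2.imread('pics/scene6.png')[160:320,350:520]; cv2.imwrite('pics/x2.png',cv2.resize(im,None,fx=3.3,fy=3.3,interpolation=cv2.INTER_CUBIC))
wrist('w6.png')
E
```

```text
time_s: 7.35
tool_pos: [0.5044, -0.2922, 0.2384]
wrist_force: [1.0, 1.0, -1.1]
opening: 0.0122
time_s: 7.75
tool_pos: [0.5037, -0.4267, 0.2372]
tool_rot: [-179.9, 0.1, 74.7]
wrist_force: [-0.7, 1.7, -0.3]
opening: 0.0126
```

View pics/x2.png

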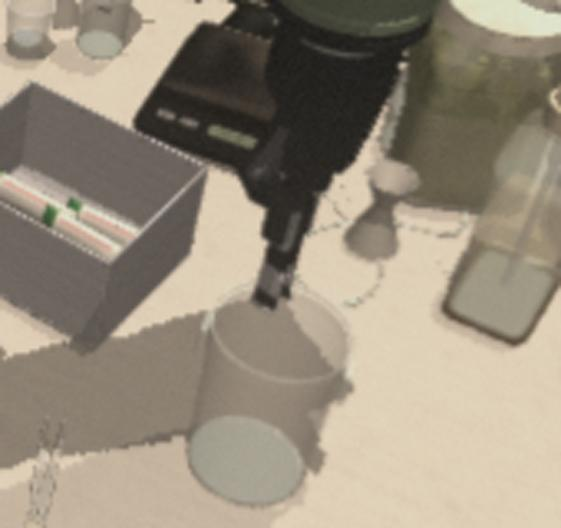

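View pics/w6.png

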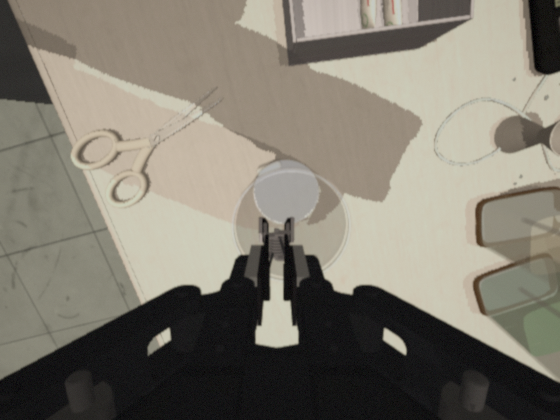

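```bash
python3 -m handwheel '[[0.008,-0.004,0.006,0.01,0],[0.008,-0.004,0.006,0.025,0],[0.008,0,0,0.02,0],[0.008,0,0,0.004,0],[0.008,0,0,0,0],[0.05,0,0,0,0],[0.05,0,0,0,0],[0.05,0,0,-0.02,0],[0.05,0,0,-0.04,0]]' 30| grep -E "time|force|pos|open"
python3 - <<'E'
from h import *
wrist('w7.png'); save('scene','scene7.png')
im=cv2.imread('pics/scene7.png')[160:320,350:520]; cv2.imwrite('pics/x2.png',cv2.resize(im,None,fx=3.3,fy=3.3,interpolation=cv2.INTER_CUBIC))
E
```

```text
time_s: 8.8
tool_pos: [0.5148, -0.4324, 0.2383]
wrist_force: [-0.1, 0.4, 1.1]
opening: 0.0499
```

View pics/x2.png

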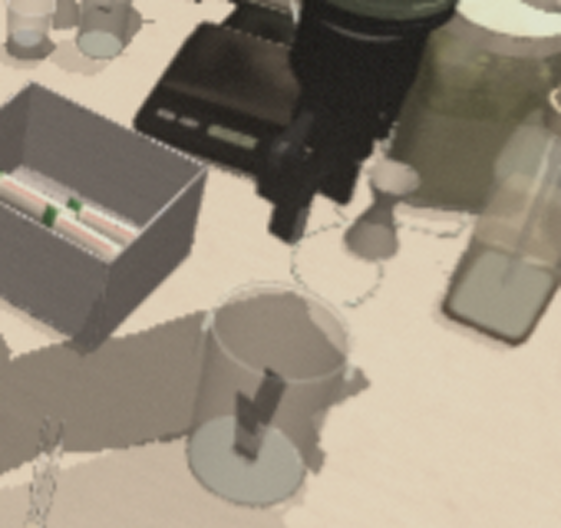

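View pics/w7.png

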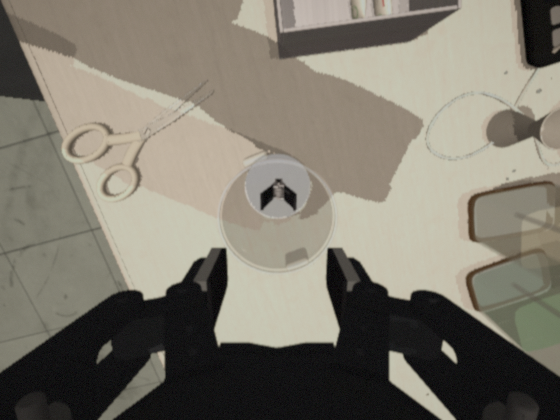

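```bash
python3 -m handwheel '[[0.06,0.03,-0.0075,-0.01,0],[0.06,0.045,-0.0112,0,0],[0.06,0.045,-0.0112,0,0],[0.06,0.045,-0.0112,0,0],[0.06,0.045,-0.0112,0,0],[0.06,0.045,-0.0112,0,0],[0.06,0.045,-0.0112,0,0],[0.06,0.045,-0.0112,0,0],[0.06,0.045,-0.0112,0,0],[0.06,0.045,-0.0112,0,0],[0.06,0.045,-0.0112,0,0],[0.06,0.045,-0.0112,0,0]]' 30| grep -E "time|force|pos|open"
python3 -m handwheel '[[0.06,0.045,-0.0112,0,0],[0.06,0.035,-0.0076,0,0],[0.06,0,0,0,0],[0.06,0,0,0,0]]' | grep -E "time|force|pos|open|rot"
python3 -c "
from h import *
s=get_state();p=s['tool_pos'];psi=np.radians(-15.09);ex=np.array([np.cos(psi),np.sin(psi),0]);ey=np.array([-ex[1],ex[0],0]);print(p@ex,p@ey,p[2],s['tool_rot'])"
```

```text
time_s: 10.1
tool_pos: [0.5252, 0.1099, 0.2498]
wrist_force: [0.8, 0.8, 0.2]
opening: 0.0598
time_s: 10.5
tool_pos: [0.5278, 0.1904, 0.2494]
tool_rot: [180.0, -0.0, 75.0]
wrist_force: [0.3, -1.4, -0.2]
opening: 0.0595
0.45998082014757535 0.32124565868857086 0.24940568235515775 [ 1.79958910e+02 -1.80814058e-02  7.50479112e+01]
```

```bash
python3 -m handwheel '[[0.06,0.01,0,0.03,0],[0.06,0,0,0.035,0],[0.06,0,0,0.035,0],[0.06,0,0,0.02,0],[0.06,0,0,0.011,0],[0.06,0,0.002,0,0],[0.06,0,0,0,0]]' | grep -E "force|pos|open"
python3 -m handwheel '[[0.06,0,0.0025,-0.0015,0],[0.06,0,0.0015,-0.0018,0],[0.06,0,0,0,0]]' | grep -E "force|pos|open"
python3 -m handwheel '[[0.06,0,0.0015,-0.0018,0],[0.06,0,0.0015,-0.0018,0],[0.06,0,0,0,0]]' | grep -E "force|pos|open"
python3 -m handwheel '[[0.06,0,0.0015,-0.0018,0],[0.06,0,0.0018,-0.0018,0],[0.06,0,0,0,0]]' | grep -E "force|pos|open"
```

```text
tool_pos: [0.5331, 0.1987, 0.1191]
wrist_force: [0.6, -0.4, 0.4]
opening: 0.06
tool_pos: [0.5364, 0.1982, 0.122]
wrist_force: [-1.9, 1.0, -0.9]
opening: 0.0598
tool_pos: [0.5391, 0.1974, 0.1251]
wrist_force: [-3.7, -0.1, -0.5]
opening: 0.0604
tool_pos: [0.5424, 0.1964, 0.1287]
wrist_force: [-2.9, 1.4, -1.3]
opening: 0.0598
```

```bash
python3 -m handwheel '[[0.06,0,0.0018,-0.0018,0],[0.06,0,0.0018,-0.0016,0],[0.06,0,0,0,0]]' | grep -E "force|pos|open"
python3 -m handwheel '[[0.06,0,0.0018,-0.0016,0],[0.06,0,0.0018,-0.0014,0],[0.06,0,0,0,0]]' | grep -E "force|pos|open"
python3 -c "
from h import *
print([get_state()['wrist_force'].round(1) for _ in range(3)])
wrist('w8.png')
im=cv2.imread('pics/w8.png')[190:350,160:400]; cv2.imwrite('pics/w8c.png',cv2.resize(im,None,fx=3.3,fy=3.3,interpolation=cv2.INTER_CUBIC))
s=get_state();p=s['tool_pos'];psi=np.radians(-15.09);ex=np.array([np.cos(psi),np.sin(psi),0]);ey=np.array([-ex[1],ex[0],0]);print(p@ex,p@ey,p[2],s['tool_rot'],s['wrist_force'])"
```

```text
tool_pos: [0.5459, 0.1955, 0.1321]
wrist_force: [-3.2, 0.8, -1.7]
opening: 0.0599
tool_pos: [0.5489, 0.1947, 0.1348]
wrist_force: [-6.3, 1.9, -4.0]
opening: 0.0599
[array([-6.3,  1.9, -4. ]), array([-6.3,  1.9, -4. ]), array([-6.3,  1.9, -4. ])]
0.47914465685796614 0.33086257846630335 0.13474599791194236 [-1.79929331e+02  2.07901572e-02  7.49947844e+01] [-5.26050761  1.54410524 -4.54331586]
```

View pics/w8c.png

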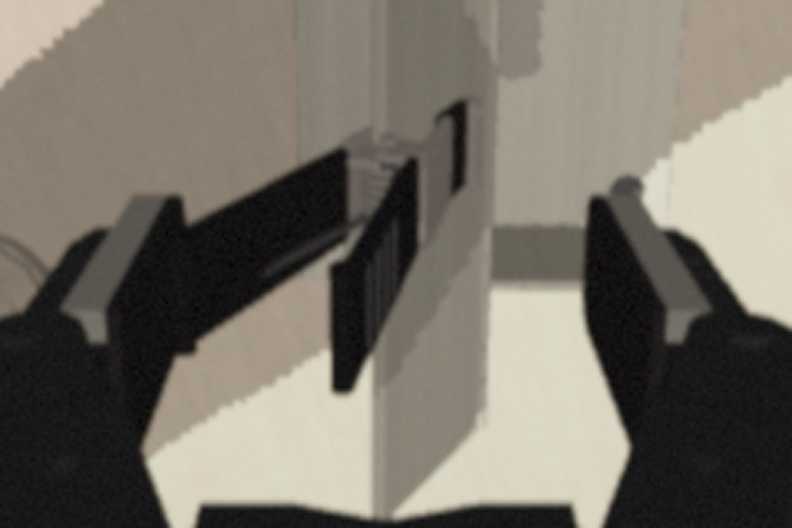

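```bash
python3 - <<'E'
from h import *
psi=np.radians(-15.09);ex=np.array([np.cos(psi),np.sin(psi),0]);ey=np.array([-ex[1],ex[0],0])
for n,vc in(('w1.png',.3312),('w3.png',.2824),('w8.png',.3312)):
    f=load(n);X=cloud(f);g=f['pixels'].max(2)
    U=X@ex;V=X@ey;Z=X[...,2]
    m=(abs(V-vc)<.0045)&(Z>.115)&(Z<.2)&(g<70)&(U>.43)&(U<.49)
    P=np.c_[U[m],Z[m]]
    # project: list upper envelope by u bins
    for b in np.arange(.434,.486,.003):
        q=P[(P[:,0]>=b)&(P[:,0]<b+.003)]
        print(n,round(b,3),len(q),np.percentile(q[:,1],[5,50,95]).round(4) if len(q) else '')
E
```

```text
w1.png 0.434 4 [0.1415 0.1425 0.1435]
w1.png 0.437 29 [0.1389 0.1414 0.1435]
w1.png 0.44 36 [0.1356 0.1375 0.14  ]
w1.png 0.443 30 [0.1334 0.135  0.1361]
w1.png 0.446 36 [0.1302 0.132  0.1336]
w1.png 0.449 26 [0.1273 0.1289 0.1302]
w1.png 0.452 27 [0.1245 0.1265 0.1276]
w1.png 0.455 18 [0.1228 0.1237 0.1251]
w1.png 0.458 19 [0.1582 0.159  0.16  ]
w1.png 0.461 31 [0.1558 0.1584 0.1598]
w1.png 0.464 40 [0.1487 0.1515 0.1554]
w1.png 0.467 29 [0.1433 0.146  0.149 ]
w1.png 0.47 37 [0.1342 0.1384 0.1414]
w1.png 0.473 28 [0.1277 0.1307 0.133 ]
w1.png 0.476 18 [0.1231 0.1248 0.1267]
w1.png 0.479 0 
w1.png 0.482 0 
w1.png 0.485 0 
w3.png 0.434 0 
w3.png 0.437 6 [0.1673 0.1689 0.1691]
w3.png 0.44 335 [0.1472 0.1574 0.1678]
w3.png 0.443 155 [0.1442 0.1475 0.149 ]
w3.png 0.446 143 [0.1407 0.1427 0.1446]
w3.png 0.449 130 [0.137  0.1389 0.1405]
w3.png 0.452 125 [0.1329 0.135  0.1373]
w3.png 0.455 108 [0.1295 0.1314 0.1333]
w3.png 0.458 115 [0.1257 0.1278 0.1299]
w3.png 0.461 102 [0.1218 0.1241 0.1263]
w3.png 0.464 172 [0.1186 0.1218 0.1617]
w3.png 0.467 231 [0.1157 0.1577 0.1613]
w3.png 0.47 119 [0.1488 0.1515 0.1557]
w3.png 0.473 121 [0.1397 0.143  0.1469]
w3.png 0.476 80 [0.1294 0.1333 0.1369]
w3.png 0.479 60 [0.1224 0.1254 0.1286]
w3.png 0.482 0 
w3.png 0.485 0 
w8.png 0.434 245 [0.1922 0.1934 0.1946]
w8.png 0.437 101 [0.1918 0.1928 0.1934]
w8.png 0.44 0 
w8.png 0.443 0 
w8.png 0.446 52 [0.1574 0.1771 0.179 ]
w8.png 0.449 391 [0.1532 0.1629 0.1766]
w8.png 0.452 162 [0.1464 0.1491 0.1537]
w8.png 0.455 129 [0.1417 0.144  0.1468]
w8.png 0.458 118 [0.1363 0.1392 0.1417]
w8.png 0.461 113 [0.132  0.1343 0.1369]
w8.png 0.464 112 [0.1265 0.1295 0.1318]
w8.png 0.467 112 [0.1211 0.1245 0.1275]
w8.png 0.47 106 [0.1169 0.12   0.1631]
w8.png 0.473 154 [0.159  0.1627 0.1639]
w8.png 0.476 122 [0.1467 0.153  0.1582]
w8.png 0.479 77 [0.1358 0.142  0.147 ]
w8.png 0.482 77 [0.1235 0.129  0.1341]
w8.png 0.485 0
```

```bash
python3 -m handwheel '[[0.051,0,-0.0042,0,0],[0.042,0,-0.0042,0,0],[0.033,0,-0.0042,0,0],[0.026,0,-0.0035,0,0],[0.026,0,0,0,0]]' 20| grep -E "force|pos|open"
python3 -m handwheel '[[0.022,0,-0.0015,0,0],[0.022,0,0,0,0]]' 20| grep -E "force|pos|open"
python3 -m handwheel '[[0.018,0,-0.0015,0,0],[0.018,0,0,0,0]]' 20| grep -E "force|pos|open"
python3 - <<'E'
from h import *
wrist('w9.png')
im=cv2.imread('pics/w9.png')[190:350,160:400]; cv2.imwrite('pics/w9c.png',cv2.resize(im,None,fx=3.3,fy=3.3,interpolation=cv2.INTER_CUBIC))
E
```

```text
tool_pos: [0.5341, 0.1988, 0.1353]
wrist_force: [0.6, 0.2, 1.1]
opening: 0.0299
tool_pos: [0.5326, 0.1991, 0.135]
wrist_force: [2.5, -1.0, 0.6]
opening: 0.0299
tool_pos: [0.5308, 0.1995, 0.1349]
wrist_force: [2.9, -0.7, -0.4]
opening: 0.0287
```

View pics/w9c.png

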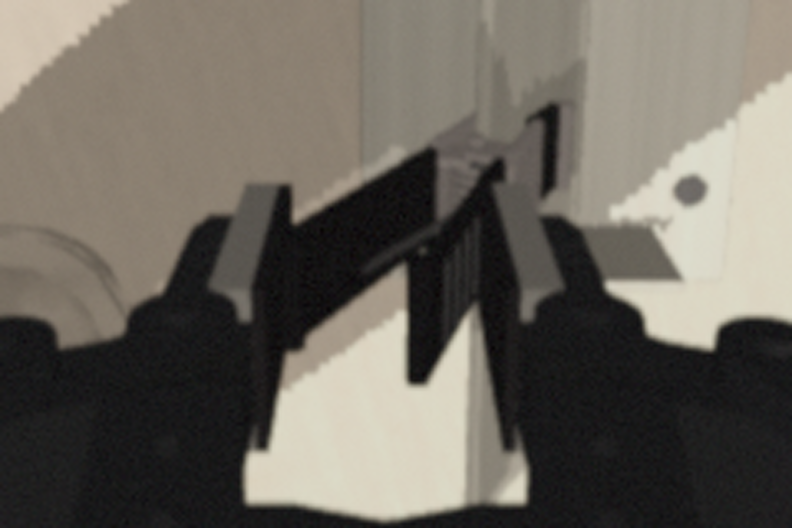

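```bash
python3 -m handwheel '[[0.018,0,0,0,0],[0.018,0,0,0,0]]' 40| grep -E "force|pos|open"
python3 -m handwheel '[[0.016,0,-0.001,-0.0015,0],[0.01,0,-0.002,-0.003,0],[0.01,0,-0.002,-0.003,0]]' 60| grep -E "force|pos|open"
```

```text
tool_pos: [0.5313, 0.2001, 0.1363]
wrist_force: [-3.8, -0.5, 24.7]
opening: 0.0191
tool_pos: [0.5285, 0.2003, 0.1432]
wrist_force: [14.8, -4.8, -0.4]
opening: 0.0175
```

```bash
python3 -m handwheel '[[0.01,0,-0.0029,-0.0041,0],[0.01,0,-0.0029,-0.0041,0],[0.01,0,-0.0029,-0.0041,0],[0.01,0,-0.0029,-0.0041,0],[0.01,0,0,0,0]]' 60| grep -E "force|pos|open"
python3 - <<'E'
from h import *
wrist('w10.png')
im=cv2.imread('pics/w10.png')[190:350,160:400]; cv2.imwrite('pics/w10c.png',cv2.resize(im,None,fx=3.3,fy=3.3,interpolation=cv2.INTER_CUBIC))
E
```

```text
tool_pos: [0.5146, 0.204, 0.1593]
wrist_force: [0.1, 0.3, -0.2]
opening: 0.0119
```

View pics/w10c.png

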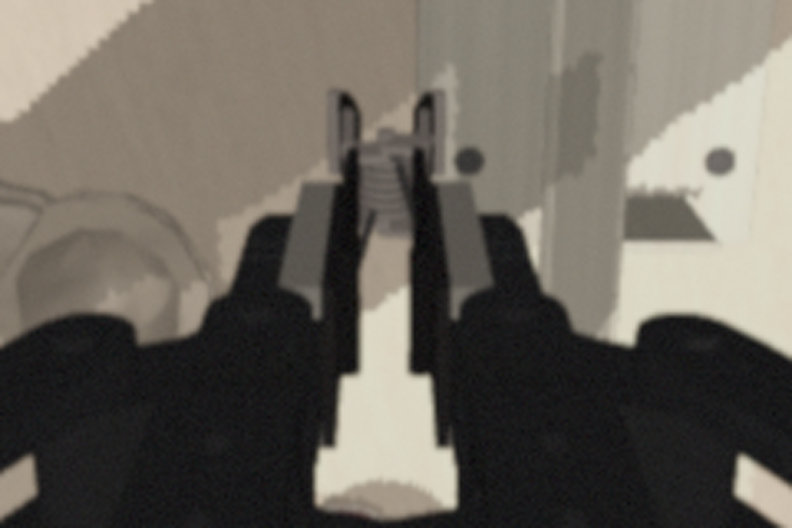

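```bash
python3 - <<'E'
from h import *
from scipy.spatial.transform import Rotation as Ro
f=load('w10.png');X=cloud(f);s=f['state'];R=Ro.from_euler('xyz',s['tool_rot'],degrees=True).as_matrix()
T=(X-s['tool_pos'])@R
# crop px mapping: full = 160+cx/3.3, 190+cy/3.3
for nm,(cx0,cy0,cx1,cy1) in {'jawL':(325,88,360,140),'jawR':(415,88,445,140),'coil':(365,130,405,230),'endL':(340,320,358,372),'endR':(412,320,430,372)}.items():
    q=T[190+int(cy0/3.3):190+int(cy1/3.3)+1,160+int(cx0/3.3):160+int(cx1/3.3)+1].reshape(-1,3); q=q[q[:,2]<.09]
    print(nm,len(q),'min',q.min(0).round(4),'med',np.median(q,0).round(4),'max',q.max(0).round(4))
print(s['tool_pos'],s['tool_rot'])
save('scene','sc10.png');save('side','sd10.png')
E
```

```text
jawL 154 min [-0.0022 -0.0121  0.0208] med [ 0.0076 -0.009   0.048 ] max [ 0.0093 -0.0045  0.0544]
jawR 150 min [-0.0018 -0.     -0.1429] med [0.0083 0.0083 0.0457] max [0.0671 0.0119 0.0527]
coil 387 min [-0.0088 -0.004  -0.1429] med [ 0.0017 -0.0004  0.0203] max [0.0671 0.0032 0.0268]
endL 102 min [-0.008  -0.0061 -0.1429] med [-0.0037 -0.0049 -0.0245] max [ 0.0671 -0.     -0.023 ]
endR 119 min [-0.0081  0.0032 -0.0258] med [-0.0038  0.0046 -0.0244] max [ 0.0006  0.006  -0.0228]
[0.51463994 0.2040255  0.15928399] [ 1.79985738e+02 -2.26471473e-02  7.49926830e+01]
```

```bash
python3 -m handwheel '[[0.008,0,-0.004,-0.035,0],[0.008,-0.02,0,-0.035,0],[0.008,-0.0418,0.0162,0,0],[0.008,-0.0418,0.0162,0,0],[0.008,-0.0418,0.0162,0,0],[0.008,-0.0418,0.0162,0,0],[0.008,-0.0418,0.0162,0,0],[0.008,-0.0418,0.0162,0,0],[0.008,-0.0418,0.0162,0,0],[0.008,-0.0418,0.0162,0,0],[0.008,-0.0418,0.0162,0,-0.0575],[0.008,-0.022,0.0162,0,-0.0575]]' 60| grep -E "time|force|pos|open|rot"
python3 -m handwheel '[[0.008,0,0,0,0],[0.008,0,0,0,0]]' | grep -E "time|force|pos|open|rot"
python3 - <<'E'
from h import *
f=wrist('w11.png')
s=f['state'];p=s['tool_pos'];a=np.radians(-8.4);ex=np.array([np.cos(a),np.sin(a),0]);ey=np.array([-ex[1],ex[0],0])
d=np.array([.5676,-.207,.1])-p; print('to rim mid in tub axes',d@ex,d@ey,p,s['tool_rot'])
X=cloud(f);P=X.reshape(-1,3)
m=(P[:,2]>.094)&(P[:,2]<.105)&(abs((P-[.5676,-.207,.1])@ex)<.01);q=P[m]
print(len(q)); k=np.polyfit(q[:,1],q[:,0],1);print(k,np.degrees(np.arctan(k[0])),np.polyval(k,-.207),np.std(q[:,0]-np.polyval(k,q[:,1])),q[:,1].min(),q[:,1].max())
E
```

```text
time_s: 16.05
tool_pos: [0.5592, -0.2443, 0.2284]
tool_rot: [-179.9, 0.1, 81.5]
wrist_force: [-0.4, 1.5, -0.0]
opening: 0.012
time_s: 16.25
tool_pos: [0.5601, -0.2402, 0.2281]
tool_rot: [-179.9, -0.0, 81.5]
wrist_force: [-0.8, 0.6, -0.3]
opening: 0.0121
to rim mid in tub axes 0.0025563924400508246 0.033954709108109445 [ 0.56011082 -0.24021701  0.22807913] [-1.79925631e+02 -4.83550557e-02  8.15268622e+01]
680
[0.16620848 0.60200557] 9.436777863561591 0.5676004165350053 0.002001491143559346 -0.39957280194863887 -0.11981793525166179
```

View pics/w11.png

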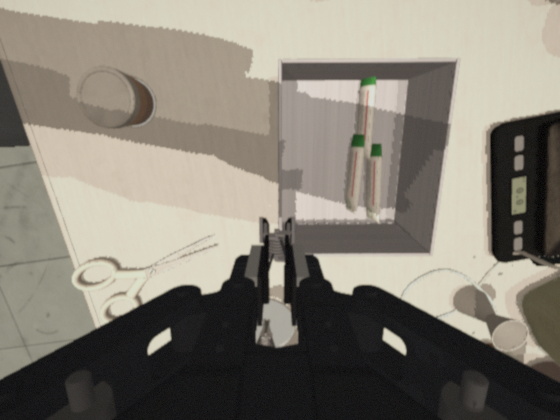

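```bash
python3 -m handwheel '[[0.008,-0.001,0.0025,0.025,0],[0.008,0,0,0.025,0],[0.008,0,0,0.013,0],[0.008,0,0,0,0]]' | grep -E "force|pos|open"
python3 - <<'E'
from h import *
wrist('w12.png')
im=cv2.imread('pics/w12.png')[190:350,160:400]; cv2.imwrite('pics/w12c.png',cv2.resize(im,None,fx=3.3,fy=3.3,interpolation=cv2.INTER_CUBIC))
E
```

```text
tool_pos: [0.5621, -0.2402, 0.1644]
wrist_force: [0.2, 0.1, 0.3]
opening: 0.012
```

View pics/w12c.png

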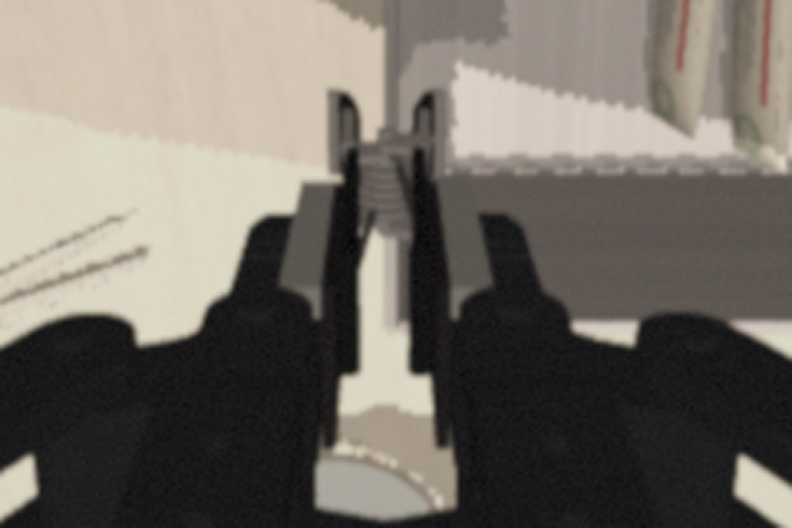

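```bash
python3 -m handwheel '[[0.008,0,0.0015,0.008,0],[0.008,0,0,0.01,0],[0.008,0,0,0.01,0],[0.008,0,0,0.005,0],[0.008,0,0,0,0]]' | grep -E "force|pos|open"
python3 -m handwheel '[[0.008,0,0,0.004,0],[0.008,0,0,0.003,0],[0.008,0,0,0,0]]' | grep -E "force|pos|open"
```

```text
tool_pos: [0.5639, -0.2418, 0.1319]
wrist_force: [0.4, 1.3, -0.2]
opening: 0.012
tool_pos: [0.5649, -0.2422, 0.1275]
wrist_force: [-5.0, 3.1, 25.5]
opening: 0.0123
```

```bash
python3 -m handwheel '[[0.02,0,0,0,0],[0.03,0,0,0,0],[0.045,0,0,0,0],[0.045,0,0,0,0],[0.045,0,0,-0.01,0],[0.045,0,0,-0.03,0],[0.045,0,0,-0.03,0],[0.045,0,0,-0.03,0],[0.045,0,0,0,0]]' 30| grep -E "time|force|pos|open"
python3 - <<'E'
from h import *
f=wrist('w13.png')
im=cv2.imread('pics/w13.png')[100:330,160:400]; cv2.imwrite('pics/w13c.png',cv2.resize(im,None,fx=2.5,fy=2.5,interpolation=cv2.INTER_CUBIC))
f=save('scene','sc13.png');im=cv2.imread('pics/sc13.png')[160:280,310:430]; cv2.imwrite('pics/sc13c.png',cv2.resize(im,None,fx=4,fy=4,interpolation=cv2.INTER_CUBIC))
E
```

```text
time_s: 18.45
tool_pos: [0.5655, -0.2424, 0.2301]
wrist_force: [-0.4, -1.0, -0.2]
opening: 0.0447
```

View pics/w13c.png

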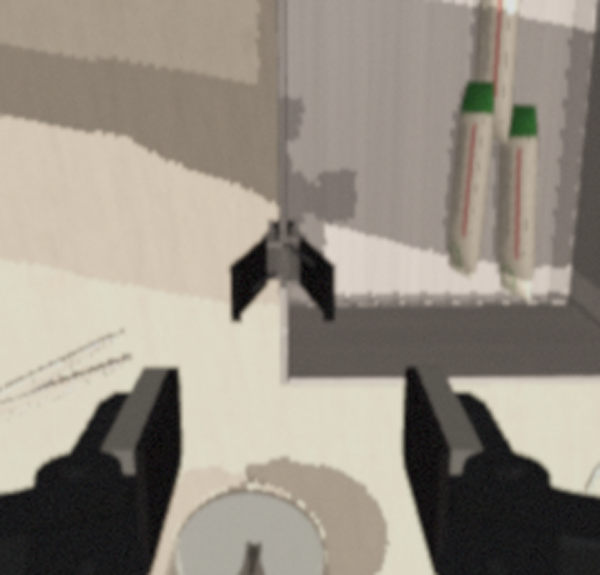

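View pics/sc13c.png

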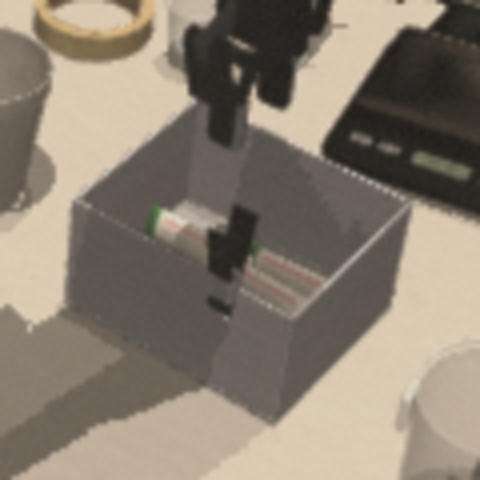

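```bash
python3 -m handwheel '[[0.06,0,0,-0.015,0.115],[0.06,0.0434,-0.0135,0,0],[0.06,0.0434,-0.0135,0,0],[0.06,0.0434,-0.0135,0,0],[0.06,0.0434,-0.0135,0,0],[0.06,0.0434,-0.0135,0,0],[0.06,0.0434,-0.0135,0,0],[0.06,0.0434,-0.0135,0,0],[0.06,0.0434,-0.0135,0,0],[0.06,0.0434,-0.0135,0,0],[0.06,0.0434,-0.0135,0,0],[0.06,0.0434,-0.0135,0,0]]' 30| grep -E "time|force|pos|open"
python3 -m handwheel '[[0.06,0,0,0,0],[0.06,0,0,0,0]]' | grep -E "time"
python3 -c "
from h import *
s=get_state();p=s['tool_pos'];psi=np.radians(-15.09);ex=np.array([np.cos(psi),np.sin(psi),0]);ey=np.array([-ex[1],ex[0],0]);print(p@ex,p@ey,p[2],s['tool_rot'])"
```

```text
time_s: 19.75
tool_pos: [0.5438, 0.2594, 0.24]
wrist_force: [1.1, 0.2, -0.3]
opening: 0.0598
time_s: 19.95
0.4578855883712743 0.3909309480453841 0.239757322683596 [-1.79932079e+02  7.23130255e-02  7.50760222e+01]
```

```bash
python3 -m handwheel '[[0.06,-0.0007,0.004,0.03,0],[0.06,0,0,0.035,0],[0.06,0,0,0.03,0],[0.06,0,0,0.018,0],[0.06,0,0,0.0085,0],[0.06,0,0,0,0]]' | grep -E "force|pos|open"
python3 -m handwheel '[[0.06,0,0.0025,-0.0015,0],[0.06,0,0.0015,-0.0018,0],[0.06,0,0,0,0]]' | grep -E "force|pos|open"
python3 -m handwheel '[[0.06,0,0.0015,-0.0018,0],[0.06,0,0.0015,-0.0018,0],[0.06,0,0,0,0]]' | grep -E "force|pos|open"
python3 -m handwheel '[[0.06,0,0.0015,-0.0018,0],[0.06,0,0.0018,-0.0018,0],[0.06,0,0,0,0]]' | grep -E "force|pos|open"
python3 -m handwheel '[[0.06,0,0.0018,-0.0018,0],[0.06,0,0.0018,-0.0016,0],[0.06,0,0,0,0]]' | grep -E "force|pos|open"
python3 -m handwheel '[[0.06,0,0.0018,-0.0016,0],[0.06,0,0.0018,-0.0014,0],[0.06,0,0,0,0]]' | grep -E "force|pos|open"
```

```text
tool_pos: [0.548, 0.255, 0.1186]
wrist_force: [0.4, -0.1, 0.0]
opening: 0.06
tool_pos: [0.5524, 0.2549, 0.1235]
wrist_force: [-1.4, 1.0, -2.4]
opening: 0.0599
tool_pos: [0.555, 0.2542, 0.1265]
wrist_force: [-2.5, -0.0, -1.5]
opening: 0.0598
tool_pos: [0.5583, 0.2532, 0.13]
wrist_force: [-3.3, 0.1, -1.8]
opening: 0.0604
tool_pos: [0.5618, 0.2522, 0.1334]
wrist_force: [-3.1, 1.0, -1.9]
opening: 0.0599
tool_pos: [0.5647, 0.2515, 0.1361]
wrist_force: [-6.0, 1.3, -4.4]
opening: 0.06
```

```bash
python3 -m handwheel '[[0.051,0,-0.0042,0,0],[0.042,0,-0.0042,0,0],[0.033,0,-0.0042,0,0],[0.026,0,-0.0035,0,0],[0.026,0,0,0,0]]' 20| grep -E "force|pos|open"
python3 -m handwheel '[[0.022,0,-0.0015,0,0],[0.022,0,0,0,0]]' 20| grep -E "force|pos|open"
python3 -m handwheel '[[0.018,0,-0.0015,0,0],[0.018,0,0,0,0]]' 20| grep -E "force|pos|open"

```

```text
tool_pos: [0.5498, 0.2557, 0.1365]
wrist_force: [0.7, -0.7, -0.4]
opening: 0.0292
tool_pos: [0.5484, 0.2558, 0.1363]
wrist_force: [-0.2, 0.7, 1.5]
opening: 0.0287
tool_pos: [0.5466, 0.2563, 0.1362]
wrist_force: [-0.1, -1.2, -0.2]
opening: 0.0274
```

```bash
python3 -m handwheel '[[0.018,0,0,0,0],[0.018,0,0,0,0]]' 40| grep -E "force|pos|open"
python3 -m handwheel '[[0.016,0,-0.001,-0.0015,0],[0.01,0,-0.002,-0.003,0],[0.01,0,-0.002,-0.003,0]]' 60| grep -E "force|pos|open"
python3 -m handwheel '[[0.01,0,-0.0029,-0.0041,0],[0.01,0,-0.0029,-0.0041,0],[0.01,0,-0.0029,-0.0041,0],[0.01,0,-0.0029,-0.0041,0],[0.01,0,0,0,0]]' 60| grep -E "force|pos|open"
python3 - <<'E'
from h import *
from scipy.spatial.transform import Rotation as Ro
f=wrist('w14.png')
im=cv2.imread('pics/w14.png')[190:350,160:400]; cv2.imwrite('pics/w14c.png',cv2.resize(im,None,fx=3.3,fy=3.3,interpolation=cv2.INTER_CUBIC))
X=cloud(f);s=f['state'];R=Ro.from_euler('xyz',s['tool_rot'],degrees=True).as_matrix()
T=(X-s['tool_pos'])@R
for nm,(cx0,cy0,cx1,cy1) in {'jawL':(325,88,360,140),'jawR':(415,88,445,140),'endL':(340,320,358,372),'endR':(412,320,430,372)}.items():
    q=T[190+int(cy0/3.3):190+int(cy1/3.3)+1,160+int(cx0/3.3):160+int(cx1/3.3)+1].reshape(-1,3); q=q[(q[:,2]<.09)&(q[:,2]>-.06)]
    print(nm,len(q),'min',q.min(0).round(4),'med',np.median(q,0).round(4),'max',q.max(0).round(4))
E
```

```text
tool_pos: [0.5467, 0.257, 0.1377]
wrist_force: [-8.2, -1.1, 26.8]
opening: 0.0187
tool_pos: [0.5435, 0.2571, 0.1443]
wrist_force: [8.7, -2.9, -0.9]
opening: 0.017
tool_pos: [0.5307, 0.2608, 0.1607]
wrist_force: [-0.3, 0.5, -0.8]
opening: 0.0115
jawL 135 min [ 0.0032 -0.0126  0.019 ] med [ 0.0087 -0.0096  0.0332] max [ 0.0109 -0.0046  0.0533]
jawR 17 min [-0.0059  0.006   0.0616] med [0.0005 0.006  0.0626] max [0.0062 0.0061 0.0636]
endL 52 min [-0.0102 -0.006  -0.0277] med [-0.006  -0.0059 -0.0166] max [ 0.0008 -0.0041 -0.014 ]
endR 53 min [-0.01    0.0035 -0.0273] med [-0.0063  0.0058 -0.0165] max [ 0.0009  0.0058 -0.0131]
```

View pics/w14c.png

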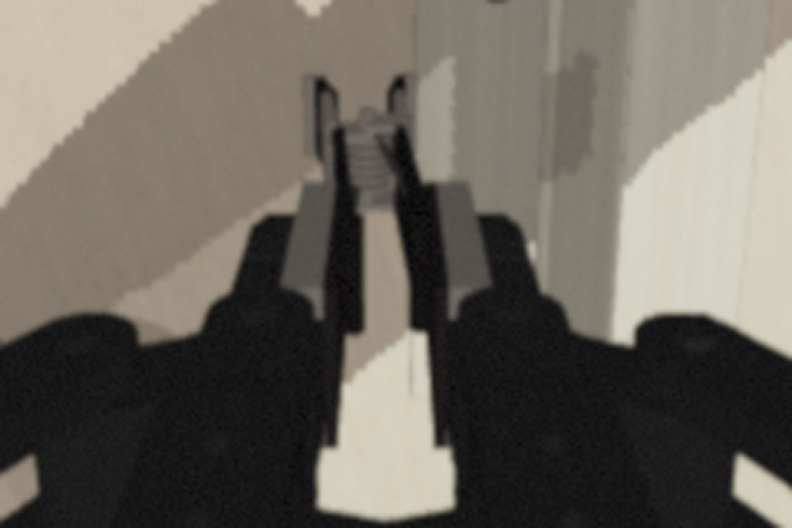

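```bash
python3 - <<'E'
from h import *
from scipy.spatial.transform import Rotation as Ro
for n in('w10.png','w14.png'):
    f=load(n)
    X=cloud(f);s=f['state'];R=Ro.from_euler('xyz',s['tool_rot'],degrees=True).as_matrix()
    T=(X-s['tool_pos'])@R; t=T[205:330,235:300]
    print(n)
    for z0 in np.arange(-.03,.065,.005):
        q=t[(t[...,2]>=z0)&(t[...,2]<z0+.005)&(abs(t[...,1])<.025)&(t[...,0]<.012)]
        if len(q): print(round(z0,3),len(q),'y',q[:,1].min().round(4),q[:,1].max().round(4),'mean',q[:,1].mean().round(4),'x',q[:,0].min().round(4),q[:,0].max().round(4))
E
```

```text
w10.png
-0.03 278 y -0.0179 0.0095 mean -0.0036 x -0.0077 0.012
-0.025 605 y -0.0185 0.0099 mean -0.0019 x -0.0106 0.012
-0.02 199 y -0.019 0.0102 mean -0.0062 x 0.007 0.012
-0.015 176 y -0.0197 0.0106 mean -0.0066 x 0.0045 0.012
-0.01 160 y -0.0185 0.0109 mean -0.0041 x 0.0049 0.012
-0.005 69 y -0.0127 0.0106 mean -0.0001 x -0.0041 0.0119
0.0 54 y -0.0066 0.0064 mean -0.0003 x -0.0038 0.0095
0.005 63 y -0.0068 0.0066 mean -0.001 x -0.0039 0.0097
0.01 46 y -0.0069 0.0068 mean -0.0 x -0.0043 0.0096
0.015 200 y -0.0072 0.0077 mean 0.0001 x -0.0086 0.0095
0.02 318 y -0.0086 0.0085 mean -0.0002 x -0.0099 0.0105
0.025 38 y -0.0087 0.0081 mean -0.0001 x 0.0058 0.0101
0.03 20 y -0.0078 0.0083 mean -0.0012 x 0.0079 0.0093
0.035 19 y -0.008 0.0085 mean 0.0014 x 0.0054 0.0092
0.04 44 y -0.0082 0.0081 mean 0.0006 x 0.0022 0.0091
0.045 61 y -0.0118 0.0097 mean -0.0005 x -0.0086 0.0093
0.05 200 y -0.0123 0.0121 mean -0.0002 x -0.0095 0.0092
w14.png
-0.03 228 y -0.0178 0.0095 mean -0.0048 x -0.0106 0.012
-0.025 199 y -0.0185 0.0098 mean -0.0065 x 0.0015 0.012
-0.02 239 y -0.0193 0.0102 mean -0.005
[... 197 characters left out ...]
77 0.0054 mean 0.0019 x -0.0072 0.0103
0.005 63 y -0.0084 0.005 mean 0.0006 x -0.0071 0.0102
0.01 62 y -0.0087 0.0046 mean -0.0006 x -0.0068 0.0099
0.015 37 y -0.0089 0.0042 mean -0.0007 x -0.0041 0.0099
0.02 57 y -0.0091 0.0038 mean -0.0011 x -0.0069 0.01
0.025 179 y -0.0108 0.0039 mean -0.0033 x -0.0076 0.0098
0.03 278 y -0.0122 0.0046 mean -0.0035 x -0.0097 0.0109
0.035 53 y -0.012 0.0046 mean -0.005 x -0.0069 0.0106
0.04 15 y -0.0121 0.0041 mean -0.0046 x -0.0053 0.0096
0.045 34 y -0.0133 0.0036 mean -0.0073 x -0.0025 0.0096
0.05 48 y -0.0136 0.0036 mean -0.0056 x -0.0054 0.0099
0.055 59 y -0.0161 0.0038 mean -0.011 x -0.0082 0.0097
0.06 145 y -0.0178 0.0061 mean -0.0081 x -0.0082 0.0097
```

```bash
python3 -m handwheel '[[0.008,0,-0.004,-0.04,0],[0.008,-0.02,0.004,-0.04,0],[0.008,-0.043,0.0177,0,0],[0.008,-0.043,0.0177,0,0],[0.008,-0.043,0.0177,0,0],[0.008,-0.043,0.0177,0,0],[0.008,-0.043,0.0177,0,0],[0.008,-0.043,0.0177,0,0],[0.008,-0.043,0.0177,0,0],[0.008,-0.043,0.0177,0,-0.0575],[0.008,-0.041,0.0177,0,-0.0575],[0.008,0,0,0,0]]' 60| grep -E "time|force|pos|open|rot"
python3 -m handwheel '[[0.008,0,0,0,0]]' | grep -E "pos|rot"
python3 - <<'E'
from h import *
s=get_state();p=s['tool_pos'];a=np.radians(-8.4);ex=np.array([np.cos(a),np.sin(a),0]);ey=np.array([-ex[1],ex[0],0])
d=np.array([.5696,-.207,.1])-p; print('to rim mid in tub axes',d@ex,d@ey,p,s['tool_rot'])
E
```

```text
time_s: 25.2
tool_pos: [0.5813, -0.1779, 0.2392]
tool_rot: [-179.9, 0.2, 81.3]
wrist_force: [-0.7, 0.7, -0.8]
opening: 0.0117
tool_pos: [0.5817, -0.1721, 0.2394]
tool_rot: [-179.9, -0.0, 81.5]
to rim mid in tub axes -0.006877150929962546 -0.0363199095914503 [ 0.5817091  -0.17207435  0.23940473] [-1.79932536e+02 -2.53983100e-02  8.14744633e+01]
```

```bash
python3 -m handwheel '[[0.008,0.001,-0.0024,0.03,0],[0.008,0,0,0.03,0],[0.008,0,0,0.007,0],[0.008,0,0,0,0]]' | grep -E "force|pos|open"
python3 - <<'E'
from h import *
wrist('w15.png')
im=cv2.imread('pics/w15.png')[190:350,160:400]; cv2.imwrite('pics/w15c.png',cv2.resize(im,None,fx=3.3,fy=3.3,interpolation=cv2.INTER_CUBIC))
E
```

```text
tool_pos: [0.5797, -0.1691, 0.1728]
wrist_force: [0.1, 0.1, 0.5]
opening: 0.0118
```

View pics/w15c.png

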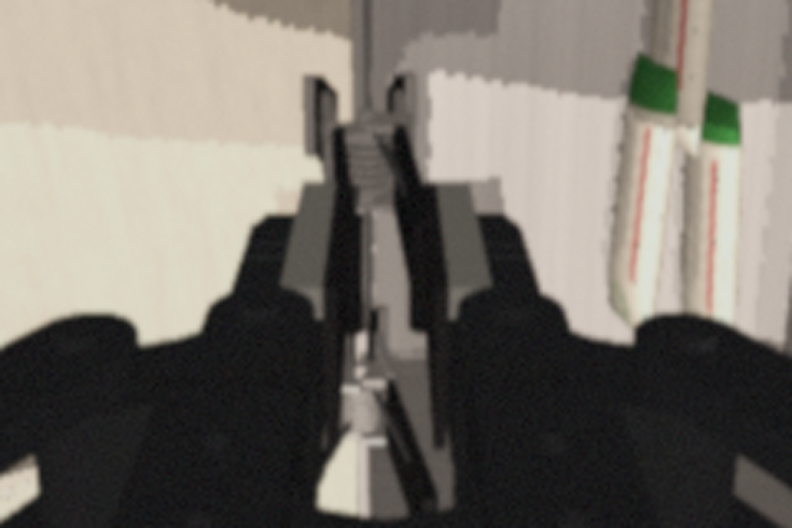

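```bash
python3 -m handwheel '[[0.008,0,0,0.01,0],[0.008,0,0,0.01,0],[0.008,0,0,0.008,0],[0.008,0,0,0.003,0],[0.008,0,0,0,0]]' | grep -E "force|pos|open"
python3 -m handwheel '[[0.008,0,0,0.003,0],[0.008,0,0,0.002,0],[0.008,0,0,0,0]]' | grep -E "force|pos|open"
```

```text
tool_pos: [0.5797, -0.17, 0.1416]
wrist_force: [-0.2, -0.7, 0.3]
opening: 0.0119
tool_pos: [0.5803, -0.1701, 0.1373]
wrist_force: [2.5, -0.6, 1.4]
opening: 0.0118
```

```bash
python3 -m handwheel '[[0.008,0,0,0.002,0],[0.008,0,0,0.001,0],[0.008,0,0,0,0]]' | grep -E "force|pos|open"
python3 -m handwheel '[[0.02,0,0,0,0],[0.03,0,0,0,0],[0.045,0,0,0,0],[0.045,0,0,0,0],[0.045,0,0,-0.01,0],[0.045,0,0,-0.03,0],[0.045,0,0,-0.03,0],[0.045,0,0,-0.03,0],[0.045,0,0,0,0]]' 30| grep -E "time|force|pos|open"
python3 - <<'E'
from h import *
f=wrist('w16.png')
im=cv2.imread('pics/w16.png')[100:330,160:400]; cv2.imwrite('pics/w16c.png',cv2.resize(im,None,fx=2.5,fy=2.5,interpolation=cv2.INTER_CUBIC))
f=save('scene','sc16.png');im=cv2.imread('pics/sc16.png')[160:280,310:430]; cv2.imwrite('pics/sc16c.png',cv2.resize(im,None,fx=4,fy=4,interpolation=cv2.INTER_CUBIC))
E
```

```text
tool_pos: [0.5812, -0.1703, 0.1358]
wrist_force: [2.1, 0.5, 22.2]
opening: 0.0112
time_s: 27.75
tool_pos: [0.5809, -0.1704, 0.2383]
wrist_force: [0.2, -0.4, -0.4]
opening: 0.0453
```

View pics/w16c.png

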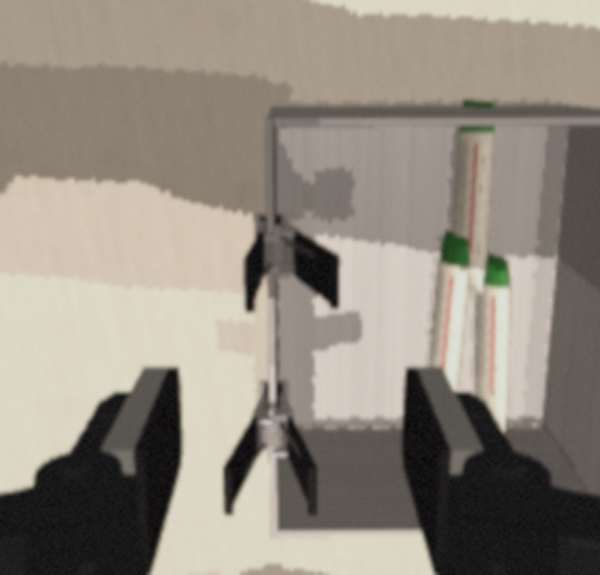

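View pics/sc16c.png

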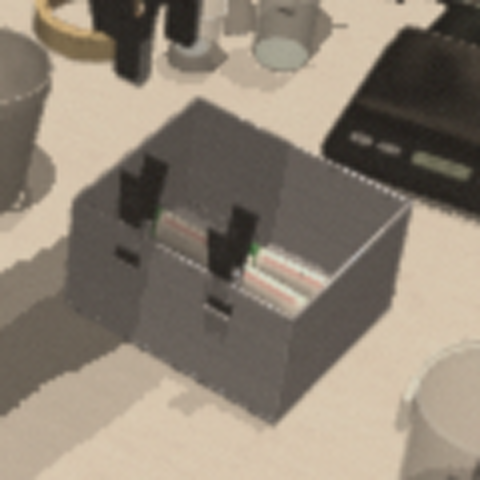

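```bash
cat > tilt.py <<'E'
from h import *
import sys
f=load(sys.argv[1]);X=cloud(f);g=f['pixels'].max(2)
a=np.radians(-8.4);ex=np.array([np.cos(a),np.sin(a),0]);ey=np.array([-ex[1],ex[0],0]);o=np.array([.5676,-.207,.1])
D=X-o;U=D@ex;V=D@ey;Z=D[...,2]
m0=(Z>.006)&(Z<.07)&(abs(U)<.03)&(g<75)&(abs(V)<.085)
print('v hist',np.histogram(V[m0],bins=np.arange(-.08,.085,.01)))
rim=(abs(Z)<.004)&(abs(U)<.006)&(g>75);print('rim u',np.median(U[rim]),rim.sum())
for vc in map(float,sys.argv[2:]):
    m=m0&(abs(V-vc)<.012)
    for z in np.arange(.006,.056,.004):
        q=m&(Z>=z)&(Z<z+.004)
        if q.sum()>3: print(vc,round(z,3),q.sum(),'u',U[q].min().round(4),U[q].max().round(4),'mid',((U[q].min()+U[q].max())/2).round(4),'v',V[q].min().round(4),V[q].max().round(4))
E
python3 tilt.py w16.png -0.035 0.035; python3 tilt.py w13.png -0.035
```

```text
v hist (array([  0,   0,   0,  48, 242, 185,   0,   0,   0,   0,   0, 224, 255,
         0,   0,   0]), array([-8.00000000e-02, -7.00000000e-02, -6.00000000e-02, -5.00000000e-02,
       -4.00000000e-02, -3.00000000e-02, -2.00000000e-02, -1.00000000e-02,
       -4.16333634e-17,  1.00000000e-02,  2.00000000e-02,  3.00000000e-02,
        4.00000000e-02,  5.00000000e-02,  6.00000000e-02,  7.00000000e-02,
        8.00000000e-02]))
rim u 0.000272883102937284 499
-0.035 0.01 24 u -0.006 0.0079 mid 0.001 v -0.0434 -0.0259
-0.035 0.014 31 u -0.0068 0.0089 mid 0.001 v -0.0429 -0.0259
-0.035 0.018 28 u -0.0082 0.0088 mid 0.0003 v -0.0415 -0.0257
-0.035 0.022 39 u -0.009 0.0107 mid 0.0009 v -0.0423 -0.0252
-0.035 0.026 42 u -0.0098 0.0125 mid 0.0013 v -0.042 -0.0252
-0.035 0.03 41 u -0.0104 0.0133 mid 0.0014 v -0.0431 -0.0259
-0.035 0.034 41 u -0.0112 0.0132 mid 0.001 v -0.0423 -0.0254
-0.035 0.038 45 u -0.0119 0.014 mid 0.0011 v -0.0424 -0.0247
-0.035 0.042 47 u -0.0132 0.0148 mid 0.0008 v -0.0423 -0.0252
-0.035 0.046 12 u -0.0147 0.0164 mid 0.0009 v -0.0383 -0.0248
-0.035 0.05 123 u -0.0147 0.
[... 1171 characters left out ...]
00018241974003312488 695
-0.035 0.01 36 u -0.0065 0.0069 mid 0.0002 v -0.0421 -0.026
-0.035 0.014 38 u -0.0065 0.0077 mid 0.0006 v -0.0422 -0.0262
-0.035 0.018 37 u -0.0073 0.0085 mid 0.0006 v -0.042 -0.026
-0.035 0.022 48 u -0.0087 0.0093 mid 0.0003 v -0.0426 -0.0259
-0.035 0.026 46 u -0.0095 0.0107 mid 0.0006 v -0.0421 -0.0256
-0.035 0.03 51 u -0.0102 0.0115 mid 0.0007 v -0.0422 -0.0256
-0.035 0.034 48 u -0.0113 0.0122 mid 0.0004 v -0.0419 -0.0256
-0.035 0.038 56 u -0.0121 0.0129 mid 0.0004 v -0.0427 -0.0253
-0.035 0.042 48 u -0.0126 0.0135 mid 0.0005 v -0.0423 -0.0257
-0.035 0.046 8 u -0.0148 0.0147 mid -0.0001 v -0.0414 -0.0256
-0.035 0.05 147 u -0.0147 0.0164 mid 0.0008 v -0.043 -0.0246
```

```bash
python3 -m handwheel '[[0.06,0,-0.007,0.02,0],[0.06,0,0,0.035,0],[0.06,0,0,0.03,0],[0.06,0,0,0.017,0],[0.06,0,0,0.008,0],[0.05,0,0,0,0],[0.035,0,0,0,0],[0.02,0,0,0,0],[0.008,0,0,0,0],[0.008,0,0,0,0],[0.008,0,0,0,0]]' 50| grep -E "force|pos|open"
python3 - <<'E'
from h import *
f=wrist('w17.png')
im=cv2.imread('pics/w17.png')[190:350,160:400]; cv2.imwrite('pics/w17c.png',cv2.resize(im,None,fx=3.3,fy=3.3,interpolation=cv2.INTER_CUBIC))
E
```

```text
tool_pos: [0.5722, -0.1691, 0.1265]
wrist_force: [-14.3, 3.2, 30.5]
opening: 0.0123
```

View pics/w17c.png

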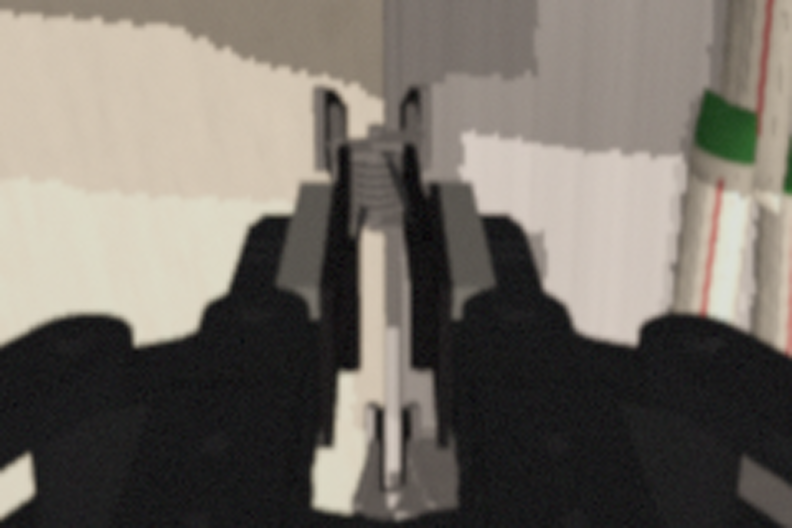

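```bash
python3 -m handwheel '[[0.008,0,0.003,0,0],[0.008,0,0,0,0]]' | grep -E "force|pos|open"
```

```text
tool_pos: [0.5734, -0.1694, 0.1262]
wrist_force: [-24.8, 4.9, 35.7]
opening: 0.0125
```

```bash
python3 -m handwheel '[[0.008,0,-0.003,-0.001,0],[0.008,0,-0.003,0,0],[0.008,0,0,0,0]]' | grep -E "force|pos|open"
```

```text
tool_pos: [0.5704, -0.1688, 0.127]
wrist_force: [-2.8, 1.2, 11.9]
opening: 0.0125
```

Near-zero side force, seated with 12 N; release.

```bash
python3 -m handwheel '[[0.02,0,0,0,0],[0.03,0,0,0,0],[0.045,0,0,0,0],[0.045,0,0,0,0],[0.045,0,0,-0.01,0],[0.045,0,0,-0.03,0],[0.045,0,0,-0.03,0],[0.045,0,0,-0.03,0],[0.045,0,0,0,0]]' 30| grep -E "time|force|pos|open"
python3 - <<'E'
from h import *
wrist('w18.png');save('scene','sc18.png')
E
python3 tilt.py w18.png 0.038 | grep 0.038; python3 tilt.py w18.png -.035|grep "^-0.035"
```

```text
time_s: 30.4
tool_pos: [0.5711, -0.1689, 0.2293]
wrist_force: [0.5, -0.4, 0.2]
opening: 0.0453
0.038 0.01 34 u -0.0064 0.0069 mid 0.0003 v 0.0321 0.048
0.038 0.014 42 u -0.0072 0.0077 mid 0.0002 v 0.0315 0.0478
0.038 0.018 45 u -0.008 0.0085 mid 0.0002 v 0.0314 0.0479
0.038 0.022 45 u -0.0088 0.0092 mid 0.0002 v 0.0315 0.0478
0.038 0.026 45 u -0.0096 0.0098 mid 0.0001 v 0.0325 0.048
0.038 0.03 49 u -0.011 0.0105 mid -0.0003 v 0.032 0.0478
0.038 0.034 48 u -0.0117 0.0118 mid 0.0 v 0.0313 0.0478
0.038 0.038 56 u -0.0125 0.0125 mid 0.0 v 0.0314 0.0482
0.038 0.042 46 u -0.0131 0.013 mid -0.0001 v 0.0323 0.048
0.038 0.046 15 u -0.0142 0.0142 mid -0.0 v 0.0332 0.0484
0.038 0.05 128 u -0.0153 0.015 mid -0.0001 v 0.031 0.0485
-0.035 0.01 26 u -0.0067 0.0084 mid 0.0008 v -0.0395 -0.0257
-0.035 0.014 33 u -0.0067 0.0083 mid 0.0008 v -0.0421 -0.0261
-0.035 0.018 38 u -0.0077 0.0091 mid 0.0007 v -0.0431 -0.0256
-0.035 0.022 37 u -0.0085 0.0107 mid 0.0011 v -0.0423 -0.0257
-0.035 0.026 44 u -0.0101 0.0115 mid 0.0007 v -0.0429 -0.0256
-0.035 0.03 46 u -0.0109 0.013 mid 0.001 v -0.043 -0.0253
-0.035 0.034 47 u -0.0116 0.0127 mid 0.0006 v -0.0422 -0.0253
-0.035 0.038 47 u -0.0124 0.0143 mid 0.001 v -0.0423 -0.0252
-0.035 0.042 48 u -0.0131 0.0156 mid 0.0012 v -0.0423 -0.0254
-0.035 0.046 11 u -0.0138 0.0163 mid 0.0012 v -0.035 -0.0251
-0.035 0.05 130 u -0.0147 0.0164 mid 0.0008 v -0.0437 -0.025
```

```bash
python3 -m handwheel '[[0.06,0,0,-0.015,0.115],[0.06,0.045,-0.0133,0,0],[0.06,0.045,-0.0133,0,0],[0.06,0.045,-0.0133,0,0],[0.06,0.045,-0.0133,0,0],[0.06,0.045,-0.0133,0,0],[0.06,0.045,-0.0133,0,0],[0.06,0.045,-0.0133,0,0],[0.06,0.045,-0.0133,0,0],[0.06,0.045,-0.0133,0,0],[0.06,0.025,-0.008,0,0],[0.06,0.015,-0.005,0,0]]' 30| grep -E "time|force|pos|open"
python3 -m handwheel '[[0.06,0,0,0,0],[0.06,0,0,0,0]]' | grep -E "time"
python3 -c "
from h import *
s=get_state();p=s['tool_pos'];psi=np.radians(-15.09);ex=np.array([np.cos(psi),np.sin(psi),0]);ey=np.array([-ex[1],ex[0],0]);print(p@ex,p@ey,p[2],s['tool_rot'])
save('side','sd19.png')"
```

```text
time_s: 31.7
tool_pos: [0.556, 0.2979, 0.239]
wrist_force: [0.4, -0.6, 0.8]
opening: 0.0601
time_s: 31.9
0.46147801954371087 0.4291700467470129 0.2397063618769725 [-1.79995008e+02  7.32449191e-02  7.49206910e+01]
```

View pics/sd19.png

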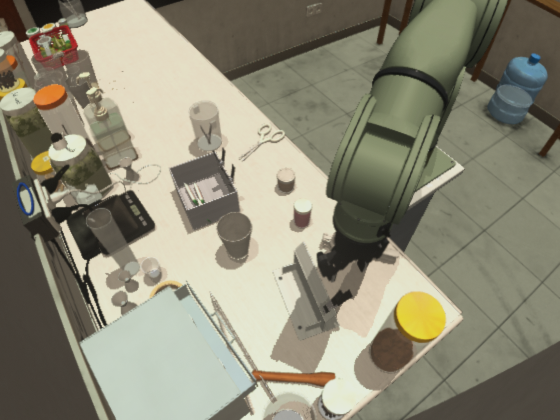

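```bash
python3 -m handwheel '[[0.06,0.0068,0.0005,0.03,0],[0.06,0,0,0.035,0],[0.06,0,0,0.03,0],[0.06,0,0,0.018,0],[0.06,0,0,0.0085,0],[0.06,0,0,0,0]]' | grep -E "force|pos|open"
python3 -m handwheel '[[0.06,0,0.0025,-0.0015,0],[0.06,0,0.0015,-0.0018,0],[0.06,0,0,0,0]]' | grep -E "force|pos|open"
python3 -m handwheel '[[0.06,0,0.0015,-0.0018,0],[0.06,0,0.0015,-0.0018,0],[0.06,0,0,0,0]]' | grep -E "force|pos|open"
python3 -m handwheel '[[0.06,0,0.0015,-0.0018,0],[0.06,0,0.0018,-0.0018,0],[0.06,0,0,0,0]]' | grep -E "force|pos|open"
python3 -m handwheel '[[0.06,0,0.0018,-0.0018,0],[0.06,0,0.0018,-0.0016,0],[0.06,0,0,0,0]]' | grep -E "force|pos|open"
python3 -m handwheel '[[0.06,0,0.0018,-0.0016,0],[0.06,0,0.0018,-0.0014,0],[0.06,0,0,0,0]]' | grep -E "force|pos|open"
```

```text
tool_pos: [0.5594, 0.301, 0.1182]
wrist_force: [0.1, 1.3, -0.0]
opening: 0.0598
tool_pos: [0.5637, 0.301, 0.123]
wrist_force: [-0.5, -1.0, -0.2]
opening: 0.0602
tool_pos: [0.5662, 0.3003, 0.1258]
wrist_force: [-1.6, 0.3, 0.4]
opening: 0.0602
tool_pos: [0.5695, 0.2993, 0.1293]
wrist_force: [-1.6, -1.0, 0.2]
opening: 0.0602
tool_pos: [0.573, 0.2984, 0.1327]
wrist_force: [-0.6, -0.1, -0.6]
opening: 0.0601
tool_pos: [0.5764, 0.2975, 0.1356]
wrist_force: [-1.5, 0.4, -0.7]
opening: 0.0597
```

Weak, as expected (about 1.5 N versus about 7 N for the firm ones). Check with the 20 N squeeze, then pull off.

```bash
python3 -m handwheel '[[0.051,0,-0.0042,0,0],[0.042,0,-0.0042,0,0],[0.033,0,-0.0042,0,0],[0.026,0,-0.0035,0,0],[0.026,0,0,0,0]]' 20| grep -E "force|pos|open"
python3 -m handwheel '[[0.022,0,-0.0015,0,0],[0.022,0,0,0,0]]' 20| grep -E "force|pos|open"
python3 -m handwheel '[[0.018,0,-0.001,0,0],[0.012,0,-0.002,-0.003,0],[0.01,0,-0.002,-0.003,0]]' 30| grep -E "force|pos|open"
python3 -m handwheel '[[0.01,0,-0.0029,-0.0041,0],[0.01,0,-0.0029,-0.0041,0],[0.01,0,-0.0029,-0.0041,0],[0.01,0,-0.0029,-0.0041,0],[0.01,0,0,0,0]]' 30| grep -E "force|pos|open"
python3 - <<'E'
from h import *
f=wrist('w20.png')
im=cv2.imread('pics/w20.png')[190:350,160:400]; cv2.imwrite('pics/w20c.png',cv2.resize(im,None,fx=3.3,fy=3.3,interpolation=cv2.INTER_CUBIC))
E
```

```text
tool_pos: [0.5605, 0.3019, 0.1357]
wrist_force: [-0.8, 0.8, 2.4]
opening: 0.026
tool_pos: [0.5599, 0.302, 0.1359]
wrist_force: [3.2, -1.0, 4.7]
opening: 0.0227
tool_pos: [0.5561, 0.3027, 0.1419]
wrist_force: [11.1, -3.2, 0.5]
opening: 0.0179
tool_pos: [0.5444, 0.306, 0.1587]
wrist_force: [5.3, -1.5, 7.6]
opening: 0.0179
```

View pics/w20c.png

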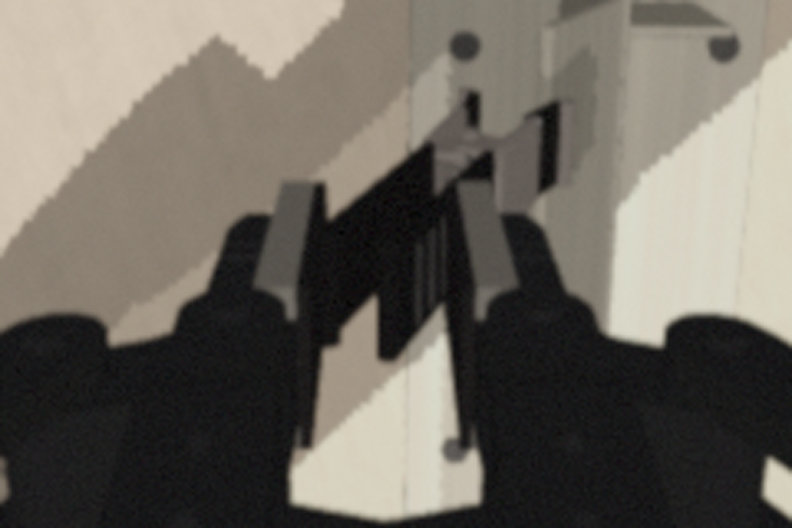

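```bash
python3 -m handwheel '[[0.01,0,-0.0025,-0.0035,0],[0.01,0,-0.0025,-0.0035,0],[0.01,0,0,0,0]]' 45| grep -E "force|pos|open"
python3 - <<'E'
from h import *
f=wrist('w21.png')
im=cv2.imread('pics/w21.png')[190:350,160:400]; cv2.imwrite('pics/w21c.png',cv2.resize(im,None,fx=3.3,fy=3.3,interpolation=cv2.INTER_CUBIC))
E
```

```text
tool_pos: [0.5378, 0.308, 0.165]
wrist_force: [0.7, 0.0, -0.9]
opening: 0.0115
```

View pics/w21c.png

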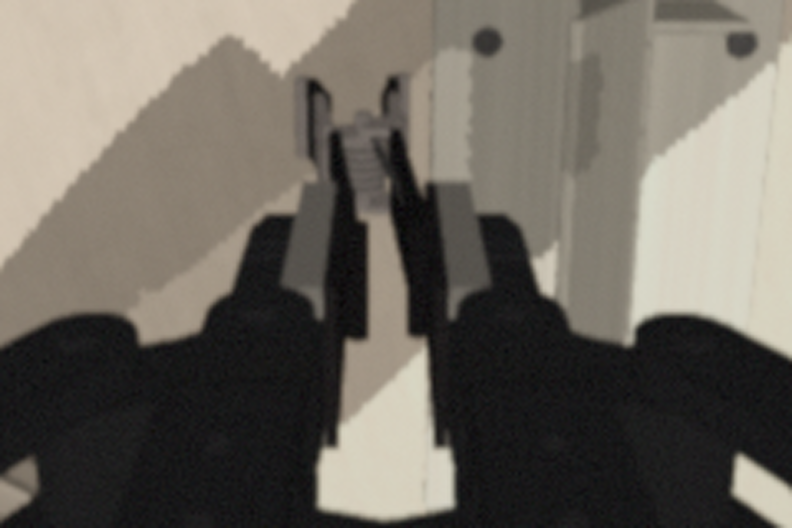

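```bash
python3 -m handwheel '[[0.008,0,-0.003,-0.04,0],[0.008,-0.02,0.003,-0.045,0],[0.008,-0.046,0.011,0,0],[0.008,-0.046,0.011,0,0],[0.008,-0.046,0.011,0,0],[0.008,-0.046,0.011,0,0],[0.008,-0.046,0.011,0,0],[0.008,-0.046,0.011,0,0],[0.008,-0.046,0.011,0,0],[0.008,-0.046,0.011,0,0],[0.008,-0.046,0.011,0,0],[0.008,-0.046,0.011,0,0]]' 45| grep -E "time|force|pos|open"
python3 -m handwheel '[[0.008,-0.046,0.011,0,0],[0.008,-0.046,0.011,0,0],[0.008,-0.046,0.011,0,0],[0.008,-0.046,0.011,0,0],[0.008,-0.046,0.011,0,0],[0.008,0,0,0,0],[0.008,0,0,0,0]]' 45
python3 - <<'E'
from h import *
wrist('w22.png')
E
```

```text
time_s: 37.15
tool_pos: [0.5197, -0.1863, 0.2497]
wrist_force: [0.2, 0.2, -0.0]
opening: 0.0112
time_s: 37.85
tool_pos: [0.5132, -0.4213, 0.2489]
tool_rot: [-179.9, -0.0, 74.9]
wrist_force: [0.8, 0.8, 0.3]
opening: 0.0116
```

View pics/w22.png

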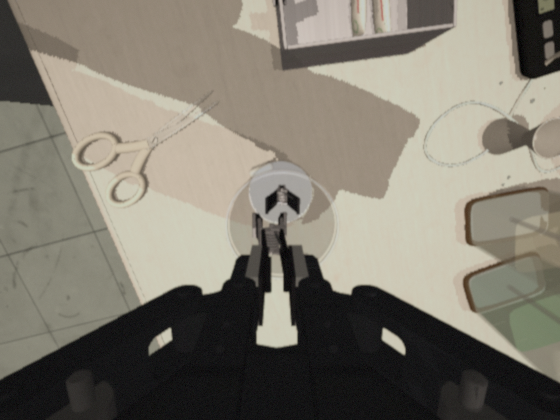

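```bash
python3 -m handwheel '[[0.008,-0.015,0.0023,0,0],[0.008,-0.0138,0.0023,0.005,0],[0.008,0,0,0.025,0],[0.008,0,0,0.025,0],[0.008,0,0,0.009,0],[0.008,0,0,0,0],[0.05,0,0,0,0],[0.05,0,0,0,0],[0.05,0,0,-0.02,0],[0.05,0,0,-0.04,0],[0.05,0,0,-0.04,0],[0.05,0,0,0,0]]' 45
python3 - <<'E'
from h import *
wrist('w23.png');save('scene','sc23.png');save('side','sd23.png')
im=cv2.imread('pics/sc23.png')[160:320,310:480]; cv2.imwrite('pics/sc23c.png',cv2.resize(im,None,fx=3.3,fy=3.3,interpolation=cv2.INTER_CUBIC))
im=cv2.imread('pics/sd23.png')[80:250,150:330]; cv2.imwrite('pics/sd23c.png',cv2.resize(im,None,fx=3.3,fy=3.3,interpolation=cv2.INTER_CUBIC))
E
```

```text
time_s: 39.1
tool_pos: [0.5119, -0.4508, 0.2922]
tool_rot: [179.5, 0.2, 75.0]
wrist_force: [0.3, -0.4, -0.7]
opening: 0.0503
```

View pics/w23.png

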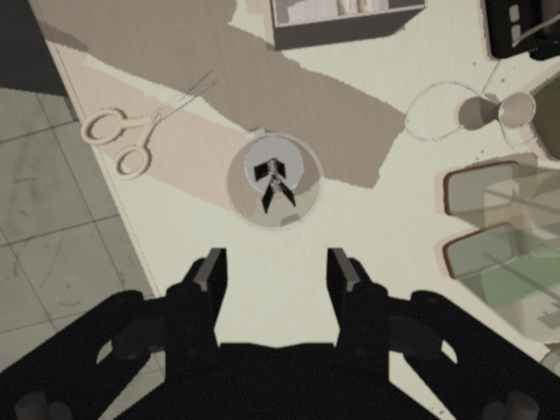

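View pics/sc23c.png

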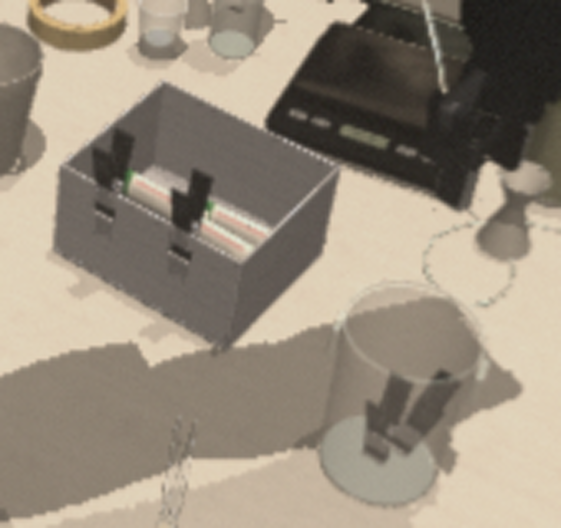

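View pics/sd23c.png

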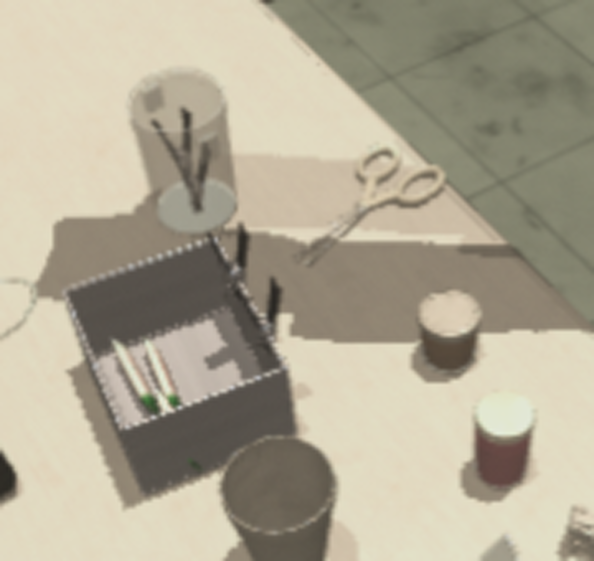

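```bash
python3 -m handwheel '[[0.05,0,0,0,0],[0.05,0,0,0,0],[0.05,0,0,0,0],[0.05,0,0,0,0],[0.05,0,0,0,0],[0.05,0,0,0,0]]'
python3 - <<'E'
from h import *
a=load('scene0.png');b=save('scene','sc24.png');c=load('sc23.png')
for n,f in(('start',a),('end',b)):
    P=cloud(f).reshape(-1,3);m=(P[:,2]>.140)&(P[:,2]<.152)&(np.hypot(P[:,0]-.514,P[:,1]+.436)<.065);print(n,P[m].mean(0),m.sum())
print('change last 0.6s in bucket/tub',np.abs(b['pixels'].astype(int)-c['pixels'])[160:320,310:480].max(2).mean())
finish_job()
E
```

```text
time_s: 39.85
tool_pos: [0.5108, -0.4498, 0.2858]
tool_rot: [-180.0, 0.0, 75.0]
wrist_force: [-1.0, 0.0, 0.3]
opening: 0.0497
start [ 0.5164429  -0.43742618  0.14575263] 312
end [ 0.51600905 -0.43806823  0.14550567] 321
change last 0.6s in bucket/tub 2.1713970588235294
the job is handed in; nothing more can be done
```

All four clips are sorted and the job is handed in, at about 40 s of the 72 s allowed. The two firm clips (the middle two on the bar) are on the tub's front wall, and the two weak ones (the outer two) are in the ice bucket.

**How I told them apart:** I pushed each clip's front handle and read the wrist force: about 1.5–2.5 N on the outer clips, 6–7 N on the middle ones. I then closed the gripper at 20 N. The middle clips stalled at about 27–30 mm, while one outer clip gave to 23 mm. I did not repeat the 20 N squeeze on the first clip; it had already closed easily at 30–40 N.

**What went differently:**
- My first sideways push on the first clip reached about 28 N because friction locked the handle. I backed off and pushed along the handle's arc instead, with no sign of harm.
- The pushes mostly rocked the clip on the bar rather than squeezing it cleanly, so the forces are only a comparison between clips.
- The second firm clip first went on the wall leaning about 0.1 rad, so I squeezed it again and reseated it upright.

**Last checks:**
- **Firm clips:** depth readings show both within about 1 mm of the wall's centre line, with no measurable lean. Their reference points are about 12 mm above the rim. I did not measure their grip on the wall directly.
- **Weak clips:** the pictures show both standing inside the bucket, below its rim.
- **Other things:** the bucket's rim measured less than 1 mm from where it started. The bystanders look unmoved in the pictures, but I did not measure them one by one. The gripper was clear of everything at hand-in.

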